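# Close the oil tank's fillers by feel, then scrape the turnings off its top

### The job

The oil tank has just had its suction pipe fitted: close both open filler necks before any swarf can fall in, with the breather cap (the tall one with the slotted drum) on the neck in front of the suction pipe and the plain cap on the neck in front of the blank flange. Set each cap on its neck, turn it backward (counter-clockwise) until you feel it drop into the thread, then forward until it is fully home. Only then take the wooden scraper block, push all the metal turnings off the tank top over the edge into the steel tray beside it (do not pick them off the tank with the fingers), and stand the scraper upright in the tray again; leave the other things on the bench where they are.

Things in the scene. Friction and masses are not known exactly. Their poses are not given: they have to be found in the camera images.
- tank: Low grey twin-compartment oil tank, fixed, yaw within 6 deg of zero. Origin on the bench; flat top 80 mm above it, x -120 to +130, y -130 to +130 mm, no rim; the -y edge overhangs the steel tray. Turnings lie at own x -90..-30, y -72..+72 mm; necks at own x +45, y +-70 mm.
- neck_left: Open filler neck, left (+y), fixed. Origin: centre of its foot on the tank top; rim 40 mm above; bore 34 mm, 60 mm over the ridges. Right-hand thread, 3 starts 120 deg apart, unseen under a cap, yaw varies. A cap set on it rests on the ridges, cap origin 27 to 32 mm above the neck's; clockwise it mostly butts against blunt ends. One setting-down in six falls straight in.
- neck_right: The same neck at the right (-y). Turned counter-clockwise at most 110 deg, a cap drops 8 mm by its weight to 23 to 24.5 mm above the neck's origin and is blocked within 20 deg more. From there 45 to 67 deg clockwise draws it fully home (cap origin 20 mm above the neck's); hard stop 72 to 93 deg after the drop.
- suction_pipe: Steel pipe elbow with brass nuts on a bolted flange, fixed on the tank top 60 mm behind (+x) one of the necks, 65 mm tall: the pump draws from there. Origin: centre of its flange's underside. Which neck it stands behind changes from start to start.
- blank_flange: Low round blind flange with four bolts, fixed, 60 mm behind the other neck. Origin: centre of its underside.
- plain_cap: Knurled screw cap, 70 mm across, skirt 25 mm tall, upright on the bench, any yaw. Origin: centre of its underside, z up. A tapered plug inside centres it in the neck. On top a straight wing bar to grip: 56 mm along the body's x, 16 mm thick along y, from 25 to 49 mm above the origin. 180 g.
- breather_cap: Knurled screw cap, 70 mm across, skirt 25 mm tall, upright on the bench, any yaw. Origin: centre of its underside, z up. A tapered plug inside centres it in the neck. On top a slotted vent drum 44 mm across from 25 to 39 mm, and on that a wing bar to grip: 44 mm along the body's x, 16 mm thick along y, from 39 to 63 mm above the origin. 180 g.
- scraper: Wooden scraper block with steel edges, 200 g, standing upright in the tray at the start. Origin: centre of its underside, z up. Foot 110 mm along x, 32 mm along y, 20 mm tall; above it a grip rib 80 mm along x, 22 mm thick along y, from 20 to 54 mm above the origin.
- swarf_tray: Open steel tray, fixed, 200 mm along its x by 385 mm along its y, floor 2 mm and walls 42 mm above its origin (centre of the underside, on the bench). It has the tank's yaw and stands at the tank's right (-y) side, its left end 15 mm under the edge of the tank's top plate.
- turning_1: Curled steel turning, about 40 x 12 x 11 mm, long along its x, 20 g, origin at the centre of its underside; lies on the tank top at the start. Two to four of turning_1..4 are there (None if absent).
- turning_2: Curled steel turning, about 40 x 12 x 11 mm, long along its x, 20 g, origin at the centre of its underside; lies on the tank top at the start. Two to four of turning_1..4 are there (None if absent).
- turning_3: Curled steel turning, about 40 x 12 x 11 mm, long along its x, 20 g, origin at the centre of its underside; lies on the tank top at the start. Two to four of turning_1..4 are there (None if absent).
- turning_4: Curled steel turning, about 40 x 12 x 11 mm, long along its x, 20 g, origin at the centre of its underside; lies on the tank top at the start. Two to four of turning_1..4 are there (None if absent).
- pliers: Pliers with blue handles, 167 mm, lying on the bench: not part of the job.
- tape_measure: Yellow tape measure, 80 mm, on the bench: not part of the job.
- screwdriver: Screwdriver with a black handle, 231 mm, on the bench behind the tray: not part of the job.
Not all that is in view belongs to the job. Leave any pink look-alike of the breather_cap alone.

How it is judged:
On the way, in this order (a step that is already met when the one before it is completed fails the run):
1. both necks closed: breather cap fully home on the neck in front of the suction pipe, plain cap fully home on the other (((horizontal distance between suction_pipe and neck_left below 0.09 m and z of breather_cap in the frame of neck_left below 0.0213 m and horizontal distance between breather_cap and neck_left below 0.004 m and angle between each of breather_cap, plain_cap's own z axis and vertical below 0.06 rad and z of plain_cap in the frame of neck_right below 0.0213 m and horizontal distance between plain_cap and neck_right below 0.004 m) or (horizontal distance between suction_pipe and neck_right below 0.09 m and z of breather_cap in the frame of neck_right below 0.0213 m and horizontal distance between breather_cap and neck_right below 0.004 m and angle between each of breather_cap, plain_cap's own z axis and vertical below 0.06 rad and z of plain_cap in the frame of neck_left below 0.0213 m and horizontal distance between plain_cap and neck_left below 0.004 m))), for 0.3 s.
2. all turnings scraped off into the tray (x of turning_1 in the frame of swarf_tray between -0.1 and 0.1 m and y of turning_1 in the frame of swarf_tray between -0.193 and 0.193 m and z of each of turning_1, turning_2, turning_3, turning_4 in the frame of swarf_tray below 0.04 m and x of turning_2 in the frame of swarf_tray between -0.1 and 0.1 m and y of turning_2 in the frame of swarf_tray between -0.193 and 0.193 m and x of turning_3 in the frame of swarf_tray between -0.1 and 0.1 m and y of turning_3 in the frame of swarf_tray between -0.193 and 0.193 m and x of turning_4 in the frame of swarf_tray between -0.1 and 0.1 m and y of turning_4 in the frame of swarf_tray between -0.193 and 0.193 m), for 0.2 s.
At the end, for the whole second after the job is handed in: Both caps home on the right necks (origin within 1.3 mm of the home height, centred within 4 mm, level), every turning lying in the tray, the scraper standing upright in the tray, all at rest (all of step 2 and ((horizontal distance between suction_pipe and neck_left below 0.09 m and z of breather_cap in the frame of neck_left below 0.0213 m and horizontal distance between breather_cap and neck_left below 0.004 m and angle between each of breather_cap, plain_cap's own z axis and vertical below 0.06 rad and z of plain_cap in the frame of neck_right below 0.0213 m and horizontal distance between plain_cap and neck_right below 0.004 m) or (horizontal distance between suction_pipe and neck_right below 0.09 m and z of breather_cap in the frame of neck_right below 0.0213 m and horizontal distance between breather_cap and neck_right below 0.004 m and angle between each of breather_cap, plain_cap's own z axis and vertical below 0.06 rad and z of plain_cap in the frame of neck_left below 0.0213 m and horizontal distance between plain_cap and neck_left below 0.004 m)) and x of scraper in the frame of swarf_tray between -0.1 and 0.1 m and y of scraper in the frame of swarf_tray between -0.193 and 0.193 m and z of scraper in the frame of swarf_tray below 0.02 m and angle between scraper's own z axis and vertical below 0.25 rad and linear speed of each of plain_cap, breather_cap, scraper, turning_1, turning_2, turning_3, turning_4 below 0.02 m/s); the robot touches nothing.
It fails at once if fingers touched a turning that lay on the tank top ((contact force between turning_1 and the fingers above 1 N and z of turning_1 in the frame of tank above 0.07 m) or (contact force between turning_2 and the fingers above 1 N and z of turning_2 in the frame of tank above 0.07 m) or (contact force between turning_3 and the fingers above 1 N and z of turning_3 in the frame of tank above 0.07 m) or (contact force between turning_4 and the fingers above 1 N and z of turning_4 in the frame of tank above 0.07 m)).
It fails at once if a bystander moved by more than 5 cm (distance of any of pliers, tape_measure, screwdriver from where it was at the start of the episode above 0.05 m).
Of turning_1, turning_2, turning_3, turning_4 only 2 to 4 are there at a start; the rules pass over those that are not, and their reading is None.
At some moment in a run one of plain_cap, breather_cap may be knocked a few centimetres aside while the robot is not near it.
It also fails if it takes over 192 s, if anything falls off the work surface, if the arm or the gripper's body presses on something with over 40 N, if the wrist force passes 120 N, or if a joint passes its speed limit or range.

### The arm

A 6-joint arm with a two-finger parallel gripper is mounted at the origin on a cart in front of the work surface, level with it; the furniture and walls round the work are solid. World frame = base frame: x ahead of the robot, y to its left, z up, the work surface at z = 0. Lengths are in m, angles in rad, forces in N, time in s.
With the tool pointing down it reaches from about 0.375 to 0.975 m from the base axis. Payload 3.8 kg.
Tool frame: the origin (TCP) lies midway between the tips of the shut fingers; the grasp point (between the pads) lies 19 mm behind it; x points along the fingers, z is the direction in which the jaws open and shut, and the axes are right-handed (so a half turn about x gives the same grasp; the last joint's range is limited). The gripper opens to 88 mm and grips with 3 to 60 N. Pads are 18 mm wide; open, the fingers measure 123 mm over their backs; the gripper's body (75 mm by 187 mm) begins 45 mm behind the grasp point.
Start: joints at [-1.221, 0.264, 1.604, -0, 1.274, -0.037], TCP at [0.255, -0.625, 0.239] pointing down, gripper open.
Joint ranges: [-2.63, 2.63], [-0.94, 2.18], [0.31, 2.57], [-1.31, 4.45], [0, 2.66], [-2.55, 2.55]. Speed limits (rad/s): [2.57, 2.57, 3.14, 3.14, 3.14, 3.14].

### API

Orientations are given as a unit quaternion [x, y, z, w].
In Python, from station import sense, camera, close_job gives the robot as it stands. The module is installed in compiled form; this text tells all that it offers.
- The arm moves only by the tool send_rows, never from a script. Its argument "steps" is a list that holds one entry, the list of rows, each a list of 7 numbers: the closure, from 0 (fully open) to 1 (shut), then the shift along the tool's x, y, z scaled (see below), then the turn, a rotation vector about the tool's x, y, z scaled (see below). A call has 1 to 10 rows; each row is the pose to reach, as a shift and turn from the pose measured when the call began, along the tool's axes at that moment; what a row does not reach only later rows make up. The controller multiplies each number of a shift by 400 mm and each number of a turn by pi/2 rad. A row lasts 1/8 s, in which the tool goes at most 62.5 mm and 10.7 degrees, less where a joint would pass 70% of its speed; a pose out of reach is approached as far as the arm can. A call with a number of a shift or a turn outside -1 to 1 is refused whole. A call with a gripper value outside its range is refused whole. The fingers move at their own pace and stop on an object; the grip force is fixed at half the most. Time passes only in rows, so rows that repeat a pose let the fingers close. It gives the time, the measured TCP pose, the force and the opening at its end, in the units of the state.
- sense(): the state, without advancing time (a new reading comes with each control period).
- camera(name): name is "scene" or "top"; returns a dict with "image" (384x512x3 uint8, red, green, blue), "range_z" (384x512 float32, m along the optical axis (not along the pixel's ray), 0 where there is no reading), "camera_matrix" (3x3 intrinsics, pixels), "view" (4x4, takes a point from world to camera coordinates). Camera axes: x right, y up, looking along -z (the intrinsics and any distortion apply to the point x, -y, -z); pixel columns grow to the right and rows downward; lengths in m; the calibration is good to about 2 mm. A picture is of the moment at which its call begins.
- close_job(): hands the job in, once; it reports no verdict.
The state is a dict: "time": time; "joint_positions": joint angles; "joint_velocities": joint speeds; "tau": joint torques, N m; "eef_pos": TCP position; "tcp_rot": TCP orientation; "force": force on the tool from outside, world axes, zero at the start; "ft_torque": the same for the moment, N m; "width": finger opening in m.
Only numpy, scipy, OpenCV 4.12 (cv2) and the standard library are available. Lean on these libraries where they do the work, as an engineer would, in place of code of your own. Each camera call takes 0.05 s, during which the arm holds its last target. There are 200 camera calls.

## Working session

There is one attempt and no reset: what is moved stays moved. The work goes in short steps, Python scripts to look and compute and a tool call to move; the robot and the scene stay as the last step left them, time stands still between calls to the robot, and variables do not carry over. Pictures are saved under pics/ and viewed, about 12 in all and at most 16, crops included, and the job is handed in when it is done.

Besides the shell and the picture viewer there is one more tool, called after "Request:" as name(argument=value, ...), one argument or row to a line, values as JSON. send_rows: Moves the arm, as the interface text tells. Its arguments: {"type":"object","properties":{"steps":{"type":"array"}},"required":["steps"]}

```bash
mkdir -p pics; cat > h.py <<'E'
import numpy as np, cv2
from station import sense, camera
from scipy.spatial.transform import Rotation as R
def snap(name, out=None, crop=None, scale=1):
    c=camera(name)
    if out:
        im=c["image"][:,:,::-1]
        if crop: im=im[crop[1]:crop[3],crop[0]:crop[2]]
        cv2.imwrite("pics/"+out,cv2.resize(im,None,fx=scale,fy=scale,interpolation=cv2.INTER_CUBIC))
    return c
def cloud(c):
    K=c["camera_matrix"];z=c["range_z"];v,u=np.mgrid[:z.shape[0],:z.shape[1]]
    x=(u-K[0,2])/K[0,0]*z;y=(v-K[1,2])/K[1,1]*z
    P=np.stack([x,-y,-z,np.ones_like(z)],-1)@np.linalg.inv(c["view"]).T
    P=P[...,:3];P[z==0]=np.nan
    return P
E
python3 - <<'E'
from h import *
for n in("scene","top"):
    c=snap(n,n+"1.png",None,1.5); np.savez(n+"1.npz",**c)
    V=np.linalg.inv(c["view"]);print(n,V.round(3).tolist(),c["camera_matrix"].round(1).tolist())
print(sense())
E
```

```text
scene [[-0.897, 0.225, -0.381, -0.061], [-0.442, -0.501, 0.744, 1.339], [-0.023, 0.836, 0.549, 0.914], [0.0, 0.0, 0.0, 1.0]] [[365.2, 0.0, 257.6], [0.0, 365.2, 190.3], [0.0, 0.0, 1.0]]
top [[0.014, 0.997, -0.07, 0.442], [-1.0, 0.014, 0.001, 0.197], [0.002, 0.07, 0.998, 1.396], [0.0, 0.0, 0.0, 1.0]] [[362.1, 0.0, 258.0], [0.0, 362.1, 193.3], [0.0, 0.0, 1.0]]
{'time': 0.1, 'joint_positions': array([-1.22087967e+00,  2.64688823e-01,  1.60518644e+00,  1.22428054e-06,
        1.27370325e+00, -3.68861783e-02]), 'joint_velocities': array([ 4.91608171e-05,  9.21546454e-04, -8.30273417e-04, -8.15320086e-04,
       -1.69834295e-03,  1.53529754e-03]), 'tau': array([ 6.49929757e-05, -5.03618503e+01, -3.58070970e+01,  7.29824952e-02,
        2.32951861e-02, -6.44498300e-05]), 'eef_pos': array([ 0.25442472, -0.62454587,  0.23753263]), 'tcp_rot': array([ 0.39499234,  0.58734426, -0.39416565,  0.58620919]), 'force': array([0.62625705, 0.08585993, 0.3223067 ]), 'ft_torque': array([-0.01116463,  0.00989205,  0.0081455 ]), 'width': 0.08825828848026453}
```

View pics/top1.png

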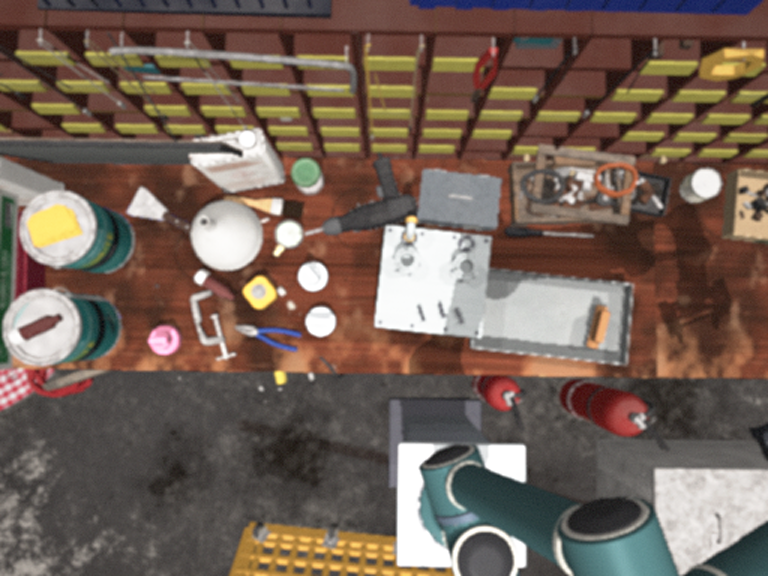

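View pics/scene1.png

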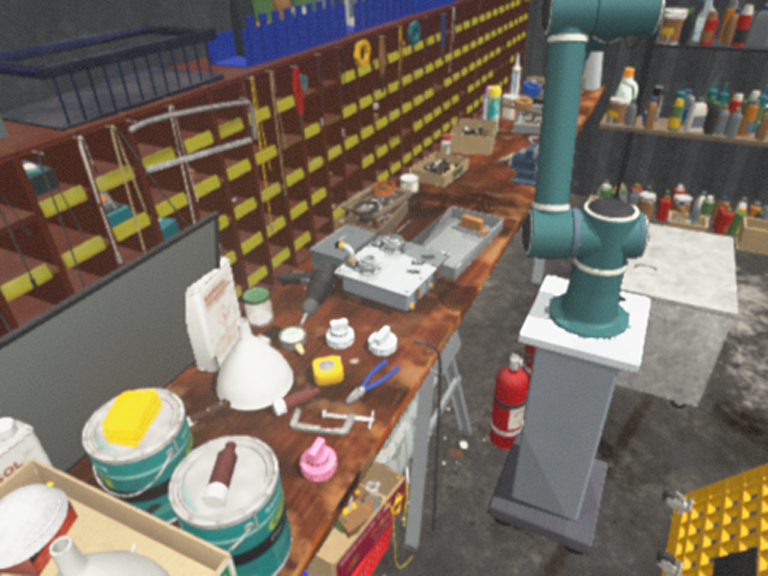

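The top view shows the tank centred at about (433,280), with the pipe elbow behind the left neck at (410,225). There are three turnings near y≈312, caps at (313,276) and (320,321), and the scraper in the tray at (598,326). Next I'll take enlarged crops and measure from the point cloud.

```bash
python3 - <<'E'
from h import *
c=dict(np.load("top1.npz"));im=c["image"][:,:,::-1]
a=cv2.resize(im[140:240,190:340],None,fx=5,fy=5,interpolation=cv2.INTER_CUBIC)
cv2.imwrite("pics/t2.png",a)
s=dict(np.load("scene1.npz"));im=s["image"][:,:,::-1]
cv2.imwrite("pics/s2.png",cv2.resize(im[140:250,195:335],None,fx=5.5,fy=5.4,interpolation=cv2.INTER_CUBIC))
P=cloud(c);np.set_printoptions(precision=4,suppress=True)
for n,(u,v) in dict(tank=(289,190),capA=(209,184),capB=(213,214),neckL=(271,172),neckR=(309,177),t1=(281,208),t2=(294,207),t3=(306,211),scr=(399,217),tray=(360,210)).items():
    print(n,P[v,u])
# tank top mask
m=(abs(P[...,2]-.08)<.006)&(P[...,1]>-.1)&(P[...,1]<.3)&(P[...,0]<.75)
r=cv2.minAreaRect(np.argwhere(m)[:,::-1].astype(np.float32));print(m.sum())
Q=P[m][:,:2].astype(np.float32);print(cv2.minAreaRect(Q*1000))
E
```

```text
tank [0.5479 0.0822 0.0814]
capA [0.5673 0.3763 0.0649]
capB [0.4571 0.3611 0.0474]
neckL [0.6123 0.1488 0.0869]
neckR [0.5967 0.0094 0.0806]
t1 [0.4821 0.1105 0.0772]
t2 [0.4862 0.0639 0.0844]
t3 [0.4721 0.0212 0.0911]
scr [ 0.4557 -0.3299  0.0497]
tray [ 0.4808 -0.1975  0.0063]
4437
((364.7562255859375, 85.63868713378906), (768.2110595703125, 324.4506530761719), 0.8163357377052307)
```

View pics/t2.png

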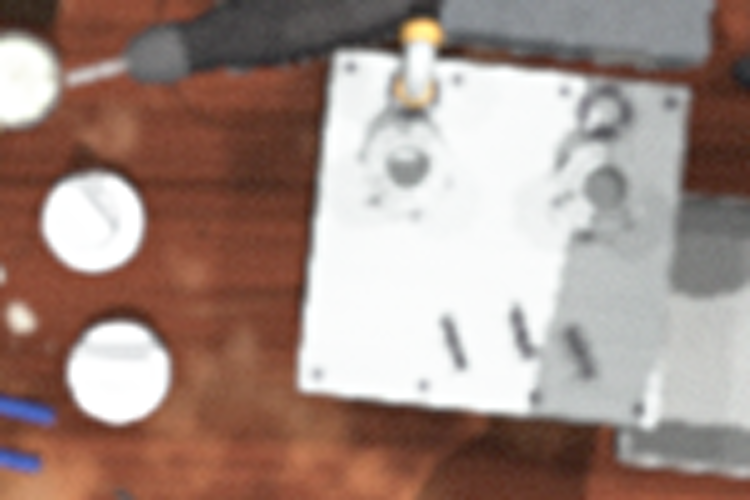

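View pics/s2.png

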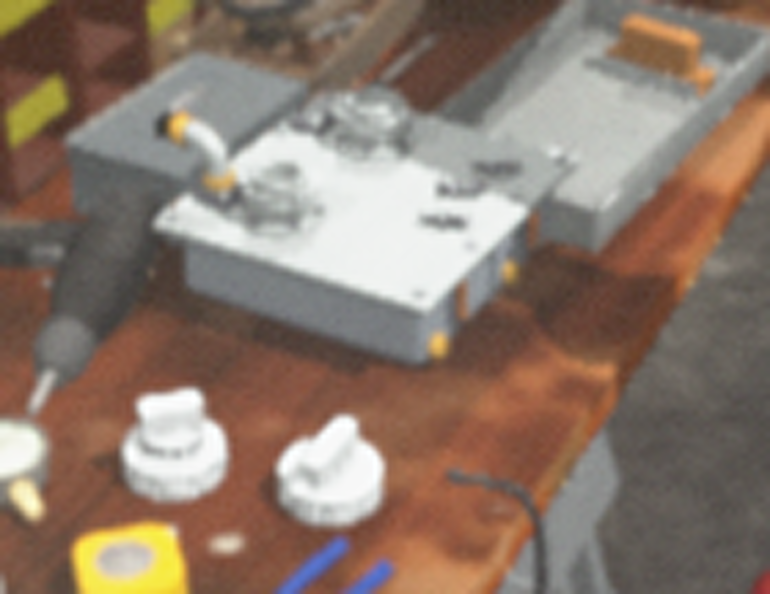

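Cap A, at (93,222) in the top crop, carries the tall drum, so it is the breather. Cap B, at (119,372), is plain. The pipe stands behind the left neck, so breather goes left and plain goes right. I'll now work out poses from pixels and known heights.

```bash
cat >> h.py <<'E'
def ray(c,u,v,z):
    K=c["camera_matrix"];V=np.linalg.inv(c["view"])
    d=V[:3,:3]@np.array([(u-K[0,2])/K[0,0],-(v-K[1,2])/K[1,1],-1]);o=V[:3,3]
    return o+d*(z-o[2])/d[2]
def proj(c,p):
    K=c["camera_matrix"];q=c["view"]@np.array([*p,1]);return np.array([K[0,0]*q[0]/-q[2]+K[0,2],-K[1,1]*q[1]/-q[2]+K[1,2]])
E
python3 - <<'E'
from h import *
np.set_printoptions(precision=4,suppress=True)
c=dict(np.load("top1.npz"));s=dict(np.load("scene1.npz"))
f=lambda u,v,z:ray(c,190+(u+.5)/5-.5,140+(v+.5)/5-.5,z)
g=lambda u,v,z:ray(s,195+(u+.5)/5.5-.5,140+(v+.5)/5.4-.5,z)
C=np.array([f(333,48,.08),f(690,88,.08),f(655,425,.08),f(298,390,.08)])[:,:2]
G=np.array([[.13,.13],[.13,-.13],[-.12,-.13],[-.12,.13]])
a,b=C-C.mean(0),G-G.mean(0)
th=np.arctan2((b[:,0]*a[:,1]-b[:,1]*a[:,0]).sum(),(b*a).sum())
M=np.array([[np.cos(th),-np.sin(th)],[np.sin(th),np.cos(th)]]);t=C.mean(0)-M@G.mean(0)
print("tank",t,np.degrees(th),"res",(C-(G@M.T+t))*1000)
for n,p in dict(NL=(.045,.07),NR=(.045,-.07),trayc=(0,-.13+.015-.1925)).items():print(n,M@p+t)
print("bore pix",f(407,167,.10),f(605,188,.10))
print("scene corners",g(155,225,.08),g(428,310,.08))
for n,(u,v) in dict(t1a=(445,318),t1b=(462,368),t2a=(516,307),t2b=(530,355),t3a=(568,328),t3b=(588,376)).items():print(n,M.T@(f(u,v,.091)[:2]-t))
print("caps skirt",f(93,222,.022),f(119,372,.022))
for n,cc in(("top",c),("scene",s)):
    P=cloud(cc)
    for k,x,y,h in(("A",.567,.372,.050),("B",.455,.36,.036)):
        D=np.hypot(P[...,0]-x,P[...,1]-y)<.05
        Q=P[D&(P[...,2]>h)&(P[...,2]<.08)];w,E=np.linalg.eigh(np.cov(Q[:,:2].T))
        print(n,k,len(Q),Q.mean(0),"yaw",np.degrees(np.arctan2(E[1,1],E[0,1])),np.sqrt(w)*1e3)
        for z in range(0,80,10): print((D&(P[...,2]>z/1e3)&(P[...,2]<(z+10)/1e3)).sum(),end=" ")
        print()
E
```

```text
tank [0.5543 0.0848] -5.298575532556289 res [[ 0.993   1.5972]
 [-0.8967 -2.0192]
 [ 1.1185  0.1282]
 [-1.2148  0.2938]]
NL [0.6056 0.1504]
NR [0.5926 0.011 ]
trayc [ 0.5259 -0.2214]
bore pix [0.6069 0.1492 0.1   ] [0.5938 0.0064 0.1   ]
scene corners [0.6874 0.2058 0.08  ] [0.4413 0.2276 0.08  ]
t1a [-0.0585  0.0301]
t1b [-0.093   0.0142]
t2a [-0.0451 -0.02  ]
t2b [-0.0785 -0.0335]
t3a [-0.0562 -0.0589]
t3b [-0.0891 -0.0765]
caps skirt [0.5713 0.3851 0.022 ] [0.4574 0.3627 0.022 ]
top A 54 [0.571  0.3863 0.0634] yaw -139.41061899613112 [ 4.7098 13.1   ]
139 11 142 48 25 5 49 0 
top B 65 [0.4573 0.3645 0.0483] yaw 85.362560428901 [ 4.6438 15.6963]
115 13 202 8 48 17 0 0 
scene A 53 [0.5683 0.3893 0.0588] yaw -138.9656547781848 [ 5.0382 12.9057]
62 37 90 39 25 28 25 0 
scene B 57 [0.4532 0.3685 0.046 ] yaw 87.25007583999059 [ 4.9687 17.3413]
65 36 120 20 47 4 0 0
```

```bash
python3 - <<'E'
from h import *
np.set_printoptions(precision=4,suppress=True)
c=dict(np.load("top1.npz"));s=dict(np.load("scene1.npz"))
t=np.array([.5543,.0848]);th=np.radians(-5.3);M=np.array([[np.cos(th),-np.sin(th)],[np.sin(th),np.cos(th)]])
W=lambda x,y,z:np.array([*(M@[x,y]+t),z])
out=[]
for n,cc,(u0,v0,u1,v1) in(("top",c,(245,140,335,232)),("scene",s,(215,145,305,215))):
    k=8;im=cv2.resize(cc["image"][v0:v1,u0:u1,::-1],None,fx=k,fy=k,interpolation=cv2.INTER_CUBIC)
    def poly(P,col):
        q=np.array([((proj(cc,p)-[u0,v0]+.5)*k-.5) for p in P]);cv2.polylines(im,[q.astype(int)],True,col,1)
    poly([W(.13,.13,.08),W(.13,-.13,.08),W(-.12,-.13,.08),W(-.12,.13,.08)],(0,0,255))
    A=np.linspace(0,2*np.pi,40)
    for y in(.07,-.07):
        for r,z,col in((.017,.12,(0,0,255)),(.022,.12,(0,160,0))): poly([W(.045+r*np.cos(a),y+r*np.sin(a),z) for a in A],col)
    if n=="top":out.append(im[:592,:720])
    else: out.append(im)
    P=cloud(cc)
    for y in(.07,-.07):
        w=W(.045,y,0);D=(np.hypot(P[...,0]-w[0],P[...,1]-w[1])<.034)&(P[...,2]>.108)&(P[...,2]<.128)
        print(n,y,D.sum(),P[D].mean(0),np.median(P[D],0),P[D].min(0),P[D].max(0))
im=np.hstack([cv2.resize(o,(440,int(o.shape[0]*440/o.shape[1])))[:340] if 0 else cv2.resize(o,(400,400)) for o in out])
cv2.imwrite("pics/ov.png",im)
E
```

```text
top 0.07 130 [0.6031 0.1526 0.115 ] [0.6045 0.1529 0.1146] [0.5765 0.1245 0.1082] [0.6347 0.1818 0.1232]
top -0.07 128 [0.591  0.0132 0.1152] [0.5927 0.0147 0.114 ] [ 0.5639 -0.0149  0.1081] [0.6184 0.042  0.125 ]
scene 0.07 72 [0.6001 0.156  0.1145] [0.5996 0.1591 0.1139] [0.575  0.1302 0.1084] [0.629  0.1831 0.1224]
scene -0.07 63 [0.5886 0.0138 0.1138] [0.588  0.0168 0.1135] [ 0.5608 -0.0161  0.1083] [0.6186 0.0397 0.1235]
```

View pics/ov.png

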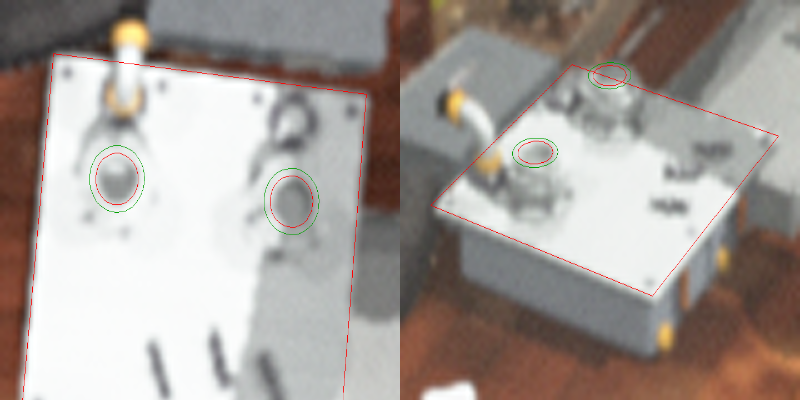

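```bash
cat >> h.py <<'E'
def mat(q):return R.from_quat(q).as_matrix()
def yawz(s=None):
    s=s or sense();m=mat(s["tcp_rot"]);return np.degrees(np.arctan2(m[1,2],m[0,2]))
def go(x,y,z,psi=None):
    s=sense();m=mat(s["tcp_rot"]);p=np.radians(yawz(s) if psi is None else psi)
    X=np.array([0,0,-1.]);Z=np.array([np.cos(p),np.sin(p),0]);T=np.stack([X,np.cross(Z,X),Z],1)
    sh=m.T@(np.array([x,y,z])-s["eef_pos"])/.4;rv=R.from_matrix(m.T@T).as_rotvec()/(np.pi/2)
    print("row",[round(float(a),4) for a in [*sh,*rv]],"yaw",round(yawz(s),1),"q1,q6 deg",np.degrees(s["joint_positions"][[0,5]]).round(1),"t",round(s["time"],1))
E
python3 -c "
from h import *
go(.37,-.35,.24,-49)
go(.47,.1,.25,-49)
go(.47,.1,.25,131)"
```

```text
row [-0.0051, 0.5265, -0.5267, -0.2093, -0.0012, -0.0003] yaw -67.8 q1,q6 deg [-70.   -2.1] t 0.1
row [-0.0282, 1.1824, -1.4743, -0.2093, -0.0012, -0.0003] yaw -67.8 q1,q6 deg [-70.   -2.1] t 0.1
row [-0.0282, 1.1824, -1.4743, 1.7907, -0.0004, 0.0018] yaw -67.8 q1,q6 deg [-70.   -2.1] t 0.1
```

Request:
send_rows(
  steps=[
    [[0,-0.014,0.59,-0.737,-0.2093,0,0],[0,-0.014,0.59,-0.737,-0.2093,0,0],[0,-0.014,0.59,-0.737,-0.2093,0,0],[0,-0.014,0.59,-0.737,-0.2093,0,0],[0,-0.014,0.59,-0.737,-0.2093,0,0],[0,-0.014,0.59,-0.737,-0.2093,0,0],[0,-0.014,0.59,-0.737,-0.2093,0,0]],
  ],
)

```text
time: 0.98
eef_pos: [0.3622, -0.259, 0.2434]
tcp_rot: [0.292, 0.645, -0.291, 0.644]
force: [-0.1, -0.4, 1.3]
width: 0.0881
```

```bash
python3 -c "
from h import *
go(.5,.15,.25,-49)
go(.569,.387,.2,-49)"
```

```text
row [-0.0138, 0.9338, -0.5408, 0.0034, -0.0016, -0.0009] yaw -48.7 q1,q6 deg [-38.9   9.8] t 1.0
row [0.1128, 1.4543, -0.8717, 0.0034, -0.0016, -0.0009] yaw -48.7 q1,q6 deg [-38.9   9.8] t 1.0
```

Request:
send_rows(
  steps=[
    [[0,-0.014,0.934,-0.541,0,0,0],[0,-0.014,0.934,-0.541,0,0,0],[0,-0.014,0.934,-0.541,0,0,0],[0,-0.014,0.934,-0.541,0,0,0],[0,-0.014,0.934,-0.541,0,0,0],[0,-0.014,0.934,-0.541,0,0,0],[0,-0.014,0.934,-0.541,0,0,0],[0,-0.014,0.934,-0.541,0,0,0]],
  ],
)

```text
time: 1.98
eef_pos: [0.5013, 0.1525, 0.2495]
tcp_rot: [0.291, 0.646, -0.289, 0.644]
force: [-0.6, -1.0, 0.3]
width: 0.088
```

```bash
cat >> h.py <<'E'
def caps(c=None):
    for n in("top","scene"):
        P=cloud(camera(n))
        for k,x,y,h,H in(("A",.57,.387,.050,.063),("B",.456,.365,.036,.049)):
            D=np.hypot(P[...,0]-x,P[...,1]-y)<.055
            Q=P[D&(P[...,2]>h)&(P[...,2]<.075)]
            if len(Q)<5: print(n,k,"none");continue
            w,E=np.linalg.eigh(np.cov(Q[:,:2].T))
            print(n,k,len(Q),Q.mean(0).round(4),((Q.max(0)+Q.min(0))/2).round(4),"yaw",np.degrees(np.arctan2(E[1,1],E[0,1])).round(1))
E
python3 -c "
from h import *
caps()
go(.57,.3875,.2,-49)"
```

```text
top A 55 [0.5707 0.3862 0.0625] [0.5715 0.386  0.0605] yaw -139.7
top B 65 [0.4573 0.3645 0.0483] [0.4572 0.3649 0.0481] yaw 85.3
scene A 53 [0.5678 0.3893 0.0589] [0.5679 0.3895 0.0575] yaw -140.9
scene B 57 [0.4537 0.3675 0.0454] [0.4555 0.3647 0.0443] yaw 85.5
row [0.1238, 0.5244, -0.3311, 0.004, -0.0016, 0.0004] yaw -48.6 q1,q6 deg [13.8 62.4] t 2.1
```

Request:
send_rows(
  steps=[
    [[0,0.22,0.524,-0.331,0.015,0,0],[0,0.22,0.524,-0.331,0.015,0,0],[0,0.22,0.524,-0.331,0.015,0,0],[0,0.22,0.524,-0.331,0.015,0,0],[0,0.22,0.524,-0.331,0.015,0,0],[0,0.22,0.524,-0.331,0.015,0,0]],
  ],
)

```text
time: 2.82
eef_pos: [0.5701, 0.3854, 0.1608]
tcp_rot: [0.298, 0.642, -0.3, 0.64]
force: [0.9, 0.6, 0.4]
width: 0.0883
```

```bash
python3 -c "
from h import *
go(.5695,.3875,.044,-50)"
```

```text
row [0.2919, 0.0029, -0.0044, -0.0005, -0.0013, 0.0019] yaw -50.0 q1,q6 deg [31.9 82. ] t 2.8
```

Request:
send_rows(
  steps=[
    [[0,0.15,0.003,-0.0044,0,-0.0013,0.0019],[0,0.292,0.003,-0.0044,0,-0.0013,0.0019],[0,0.292,0.003,-0.0044,0,-0.0013,0.0019],[0,0.292,0.003,-0.0044,0,-0.0013,0.0019]],
  ],
)

```text
time: 3.32
eef_pos: [0.5712, 0.3868, 0.0468]
tcp_rot: [0.301, 0.64, -0.299, 0.641]
force: [-0.0, -0.2, 0.5]
width: 0.088
```

```bash
python3 -c "
from h import *
go(.5695,.3875,.044,-50);print(sense()['eef_pos'])
snap('scene','g1.png',(190,180,290,260),7)"
```

```text
row [0.0071, -0.0022, -0.0041, -0.0016, 0.0005, -0.002] yaw -50.1 q1,q6 deg [32.  82.2] t 3.3
[0.57122957 0.38679021 0.04683747]
```

View pics/g1.png

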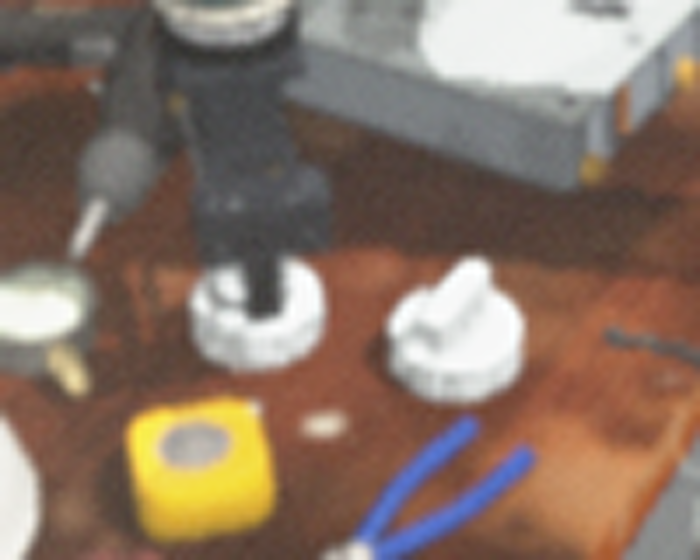

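The fingers straddle the breather bar at (262,285) and look centred. Closing the gripper.

Request:
send_rows(
  steps=[
    [[1,0.005,-0.002,-0.003,0,0,0],[1,0.005,-0.002,-0.003,0,0,0],[1,0.005,-0.002,-0.003,0,0,0],[1,0.005,-0.002,-0.003,0,0,0],[1,0.005,-0.002,-0.003,0,0,0],[1,0.005,-0.002,-0.003,0,0,0],[1,0.005,-0.002,-0.003,0,0,0],[1,0.005,-0.002,-0.003,0,0,0]],
  ],
)

```text
time: 4.38
eef_pos: [0.5707, 0.3881, 0.0459]
tcp_rot: [0.301, 0.639, -0.298, 0.642]
force: [0.5, -1.0, -0.3]
width: 0.0157
```

```bash
python3 -c "
from h import *
go(.5695,.3875,.24,-50);print(sense()['eef_pos'],sense()['width'])"
```

```text
row [-0.4852, -0.0006, -0.0003, -0.0013, 0.0007, -0.0035] yaw -50.1 q1,q6 deg [32.2 82.3] t 4.4
[0.57072116 0.38806045 0.0459095 ] 0.015653727487238405
```

Request:
send_rows(
  steps=[
    [[1,-0.1,0,0,0,0,0],[1,-0.25,0,0,0,0,0],[1,-0.4,0,0,0,0,0],[1,-0.485,0,0,0,0,0],[1,-0.485,0,0,0,0,0]],
  ],
)

```text
time: 5.0
eef_pos: [0.5716, 0.3887, 0.2441]
tcp_rot: [0.303, 0.638, -0.296, 0.643]
force: [0.6, -0.5, -2.1]
width: 0.0158
```

```bash
python3 -c "
from h import *
go(.605,.152,.22,-12);s=sense();print(s['eef_pos'],s['width'],s['force'])
P=cloud(snap('scene'));e=s['eef_pos']
D=(np.hypot(P[...,0]-e[0],P[...,1]-e[1])<.06)&(P[...,2]<e[2]-.01)&(P[...,2]>e[2]-.06)
print(P[D].min(0),P[D].max(0),P[D].mean(0),D.sum())
"
```

```text
row [0.0571, -0.3161, 0.5076, -0.4235, 0.004, -0.0075] yaw -50.1 q1,q6 deg [32.2 82.3] t 5.0
[0.57155643 0.3887202  0.24405168] 0.01578346882232814 [ 0.64110542 -0.50745123 -2.08227671]
[0.53214134 0.35602424 0.19778629] [0.60534327 0.42641728 0.23395179] [0.55866396 0.40528212 0.21683663] 216
```

Request:
send_rows(
  steps=[
    [[1,0.02,-0.08,0.13,-0.106,0.001,-0.002],[1,0.03,-0.16,0.25,-0.212,0.002,-0.004],[1,0.04,-0.24,0.38,-0.318,0.003,-0.006],[1,0.05,-0.316,0.508,-0.424,0.004,-0.0075],[1,0.057,-0.316,0.508,-0.424,0.004,-0.0075],[1,0.057,-0.316,0.508,-0.424,0.004,-0.0075],[1,0.057,-0.316,0.508,-0.424,0.004,-0.0075]],
  ],
)

```text
time: 5.92
eef_pos: [0.6027, 0.1521, 0.2157]
tcp_rot: [0.072, 0.706, -0.075, 0.701]
force: [-0.3, -0.2, -2.1]
width: 0.0159
```

```bash
python3 -c "
from h import *
go(.605,.152,.165,-12);s=sense();print(s['eef_pos'],s['width'],s['force'],s['ft_torque'])
"
```

```text
row [0.1268, 0.0014, 0.0063, 0.001, -0.0038, 0.0027] yaw -11.9 q1,q6 deg [11.9 23.9] t 5.9
[0.60274359 0.15213748 0.21572844] 0.01587377278879139 [-0.30354154 -0.20123951 -2.07891979] [-0.02237885 -0.10679804 -0.03202101]
```

Request:
send_rows(
  steps=[
    [[1,0.05,0.001,0.006,0,-0.003,0.002],[1,0.1,0.001,0.006,0,-0.003,0.002],[1,0.127,0.001,0.006,0,-0.003,0.002],[1,0.137,0.001,0.006,0,-0.003,0.002],[1,0.147,0.001,0.006,0,-0.003,0.002],[1,0.152,0.001,0.006,0,-0.003,0.002],[1,0.152,0.001,0.006,0,-0.003,0.002]],
  ],
)

```text
time: 6.8
eef_pos: [0.6053, 0.1519, 0.156]
tcp_rot: [0.073, 0.703, -0.074, 0.703]
force: [-2.2, 0.2, 2.2]
width: 0.0157
```

```bash
python3 -c "
from h import *
go(.605,.152,.150,-12);s=sense();print(s['eef_pos'],s['width'],s['force'],s['ft_torque'])
"
```

```text
row [0.015, 0.0001, -0.0007, 0.0009, -0.0, 0.0003] yaw -11.9 q1,q6 deg [11.8 23.8] t 6.8
[0.60526766 0.1519242  0.15599488] 0.015746239131662843 [-2.16070133  0.21196186  2.21328273] [-0.04261473  0.1260813   0.03178052]
```

Request:
send_rows(
  steps=[
    [[1,0.006,0,-0.001,-0.08,0,0],[1,0.009,0,-0.001,-0.16,0,0],[1,0.009,0,-0.001,-0.24,0,0],[1,0.009,0,-0.001,-0.32,0,0],[1,0.009,0,-0.001,-0.32,0,0]],
  ],
)

```text
time: 7.42
eef_pos: [0.6058, 0.152, 0.1571]
tcp_rot: [-0.104, 0.698, 0.104, 0.7]
force: [-6.9, -0.8, 17.7]
width: 0.0158
```

```bash
cat >> h.py <<'E'
def st():
    s=sense();print(s['eef_pos'].round(4),"w",round(s['width'],4),"F",s['force'].round(1),"M",s['ft_torque'].round(2),"yaw",round(yawz(s),1),"t",round(s['time'],1));return s
E
python3 -c "
from h import *
st()"
```

```text
[0.6058 0.152  0.1571] w 0.0158 F [-6.9 -0.8 17.7] M [-0.29  1.36  0.21] yaw 16.9 t 7.4
```

Request:
send_rows(
  steps=[
    [[1,0.005,0.0015,-0.005,-0.08,0,0],[1,0.005,0.0015,-0.005,-0.16,0,0],[1,0.005,0.0015,-0.005,-0.24,0,0],[1,0.005,0.0015,-0.005,-0.32,0,0],[1,0.005,0.0015,-0.005,-0.32,0,0]],
  ],
)

```text
time: 8.05
eef_pos: [0.6025, 0.1517, 0.1551]
tcp_rot: [-0.274, 0.652, 0.274, 0.652]
force: [-6.3, -0.5, 1.6]
width: 0.0155
```

```bash
python3 -c "
from h import *
st()"
```

```text
[0.6025 0.1517 0.1551] w 0.0155 F [-6.3 -0.5  1.6] M [-0.13  0.97 -0.34] yaw 45.6 t 8.1
```

Request:
send_rows(
  steps=[
    [[1,0.008,0.0027,-0.0027,-0.08,0,0],[1,0.01,0.0027,-0.0027,-0.16,0,0],[1,0.01,0.0027,-0.0027,-0.24,0,0],[1,0.01,0.0027,-0.0027,-0.32,0,0],[1,0.01,0.0027,-0.0027,-0.32,0,0]],
  ],
)

```text
time: 8.68
eef_pos: [0.6025, 0.1519, 0.1535]
tcp_rot: [-0.426, 0.563, 0.425, 0.566]
force: [-3.1, -0.5, 6.5]
width: 0.0238
```

```bash
python3 -c "
from h import *
st()"
```

```text
[0.6025 0.1519 0.1535] w 0.0238 F [-3.1 -0.5  6.5] M [-0.17  0.39 -1.67] yaw 74.1 t 8.7
```

```bash
python3 -c "
from h import *
c=snap('scene','c1.png',(205,140,285,210),8)
"
```

```text
(no output)
```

View pics/c1.png

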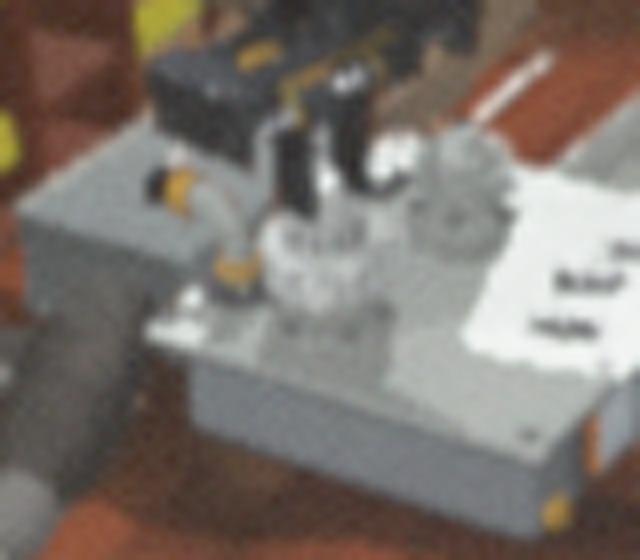

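The cap sits on the left neck at (320,260) with the bar slightly twisted in the jaws, so it is blocked counter-clockwise. I'll release it, let it settle, then measure.

Request:
send_rows(
  steps=[
    [[0.5,-0.005,0,0,0,0,0],[0.4,-0.008,0,0,0,0,0],[0.4,-0.008,0,0,0,0,0],[0.4,-0.008,0,0,0,0,0],[0.4,-0.1,0,0,0,0,0],[0.4,-0.2,0,0,0,0,0],[0.4,-0.25,0,0,0,0,0],[0.4,-0.25,0,0,0,0,0]],
  ],
)

```text
time: 9.72
eef_pos: [0.6032, 0.152, 0.2553]
tcp_rot: [-0.427, 0.562, 0.425, 0.567]
force: [0.2, 0.5, -0.5]
width: 0.0531
```

```bash
cat >> h.py <<'E'
def capfit(c,x,y,drum=True):
    P=cloud(c);H=np.hypot(P[...,0]-x,P[...,1]-y)
    D=(H<.045)&(P[...,2]>.09)&(P[...,2]<.185)
    Z=P[D][:,2];print("zhist",np.histogram(Z,np.arange(.09,.19,.005)))
    return P[D]
E
python3 -c "
from h import *
st()
c=snap('scene','c2.png',(205,140,285,210),8)
np.set_printoptions(precision=4,suppress=True)
Q=capfit(c,.605,.152)
B=Q[Q[:,2]>Q[:,2].max()-.016]
w,E=np.linalg.eigh(np.cov(B[:,:2].T));print(len(B),B.mean(0),np.degrees(np.arctan2(E[1,1],E[0,1])))
T=B[B[:,2]>.15];print(T.round(3)[:60].tolist())
"
```

```text
[0.6032 0.152  0.2553] w 0.0531 F [ 0.2  0.5 -0.5] M [ 0.06 -0.1   0.03] yaw 74.0 t 9.7
zhist (array([ 8,  3,  4, 20, 12, 17, 19, 56, 13, 14, 21,  5,  4,  6, 14, 12,  0,
        0,  0]), array([0.09 , 0.095, 0.1  , 0.105, 0.11 , 0.115, 0.12 , 0.125, 0.13 ,
       0.135, 0.14 , 0.145, 0.15 , 0.155, 0.16 , 0.165, 0.17 , 0.175,
       0.18 , 0.185]))
34 [0.6003 0.1564 0.1628] 133.22846684666558
[[0.62, 0.137, 0.165], [0.614, 0.139, 0.168], [0.614, 0.13, 0.163], [0.623, 0.141, 0.162], [0.614, 0.148, 0.167], [0.613, 0.141, 0.164], [0.607, 0.143, 0.166], [0.605, 0.138, 0.164], [0.613, 0.151, 0.164], [0.61, 0.148, 0.163], [0.603, 0.151, 0.167], [0.6, 0.148, 0.166], [0.614, 0.15, 0.159], [0.602, 0.162, 0.167], [0.597, 0.161, 0.168], [0.596, 0.156, 0.166], [0.592, 0.154, 0.166], [0.609, 0.158, 0.159], [0.601, 0.164, 0.164], [0.596, 0.164, 0.165], [0.592, 0.163, 0.165], [0.589, 0.16, 0.165], [0.6, 0.166, 0.16], [0.596, 0.165, 0.161], [0.588, 0.171, 0.165], [0.586, 0.165, 0.163], [0.585, 0.158, 0.159], [0.6, 0.167, 0.156], [0.59, 0.176, 0.163], [0.589, 0.17, 0.16], [0.583, 0.171, 0.162], [0.583, 0.164, 0.158], [0.593, 0.171, 0.154], [0.59, 0.168, 0.154]]
```

View pics/c2.png

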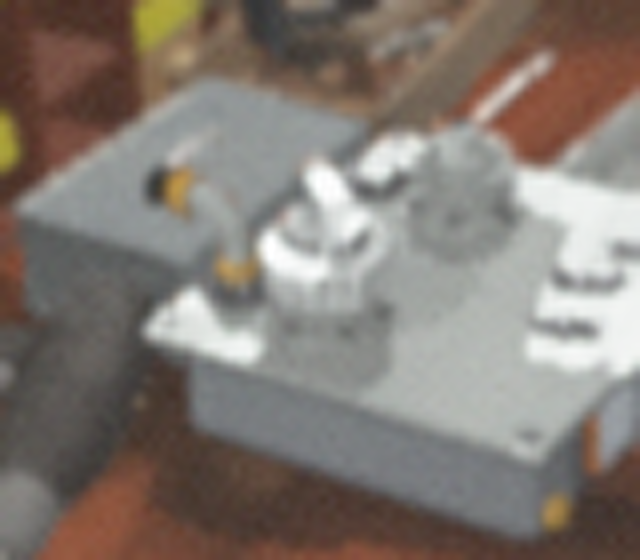

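Cap level, bar top at about 0.166, so the origin is about 23 mm above the neck: it has dropped into the thread. The bar yaw is 133°. I'll regrip and turn it home.

```bash
python3 -c "
from h import *
go(.6025,.153,.148,43)
"
```

```text
row [0.2634, 0.001, 0.0025, 0.3446, 0.0022, 0.0017] yaw 74.0 q1,q6 deg [ 11.8 -62.2] t 9.8
```

Request:
send_rows(
  steps=[
    [[0.4,0.05,0.001,0.0025,0.11,0.002,0.0017],[0.4,0.05,0.001,0.0025,0.22,0.002,0.0017],[0.4,0.05,0.001,0.0025,0.345,0.002,0.0017],[0.4,0.05,0.001,0.0025,0.345,0.002,0.0017],[0.4,0.15,0.001,0.0025,0.345,0.002,0.0017],[0.4,0.22,0.001,0.0025,0.345,0.002,0.0017],[0.4,0.263,0.001,0.0025,0.345,0.002,0.0017],[0.4,0.263,0.001,0.0025,0.345,0.002,0.0017],[0.4,0.263,0.001,0.0025,0.345,0.002,0.0017]],
  ],
)

```text
time: 10.9
eef_pos: [0.6032, 0.1532, 0.1492]
tcp_rot: [-0.259, 0.657, 0.259, 0.659]
force: [0.1, -0.4, -0.1]
width: 0.053
```

Request:
send_rows(
  steps=[
    [[1,0,0,0,0,0,0],[1,0,0,0,0,0,0],[1,0,0,0,0,0,0],[1,0,0,0,0,0,0],[1,0,0,0,0,0,0],[1,0,0,0,0,0,0]],
  ],
)

```text
time: 11.65
eef_pos: [0.6027, 0.153, 0.1493]
tcp_rot: [-0.259, 0.658, 0.259, 0.658]
force: [-4.1, -1.2, 4.3]
width: 0.0159
```

```bash
python3 -c "
from h import *
st()
"
```

```text
[0.6027 0.153  0.1493] w 0.0159 F [-4.1 -1.2  4.3] M [-0.21  0.54 -0.05] yaw 43.0 t 11.7
```

Request:
send_rows(
  steps=[
    [[1,0.003,0.001,-0.001,0.09,0,0],[1,0.004,0.001,-0.001,0.18,0,0],[1,0.006,0.001,-0.001,0.27,0,0],[1,0.008,0.001,-0.001,0.36,0,0],[1,0.009,0.001,-0.001,0.45,0,0],[1,0.01,0.001,-0.001,0.54,0,0],[1,0.011,0.001,-0.001,0.6,0,0],[1,0.011,0.001,-0.001,0.6,0,0]],
  ],
)

```text
time: 12.65
eef_pos: [0.6038, 0.1535, 0.146]
tcp_rot: [0.068, 0.702, -0.067, 0.705]
force: [1.6, 0.6, 4.0]
width: 0.0156
```

```bash
python3 -c "
from h import *
st()
"
```

```text
[0.6038 0.1535 0.146 ] w 0.0156 F [1.6 0.6 4. ] M [ 0.01 -0.35  0.01] yaw -10.9 t 12.7
```

Request:
send_rows(
  steps=[
    [[1,0.002,0,0,0.07,0,0],[1,0.003,0,0,0.14,0,0],[1,0.004,0,0,0.21,0,0],[1,0.004,0,0,0.28,0,0],[1,0.004,0,0,0.34,0,0],[1,0.004,0,0,0.34,0,0]],
  ],
)

```text
time: 13.4
eef_pos: [0.605, 0.153, 0.1456]
tcp_rot: [0.251, 0.659, -0.249, 0.664]
force: [0.7, -2.2, 6.2]
width: 0.0158
```

```bash
python3 -c "
from h import *
st()
"
```

```text
[0.605  0.153  0.1456] w 0.0158 F [ 0.7 -2.2  6.2] M [-0.47 -0.03 -0.05] yaw -41.4 t 13.4
```

Request:
send_rows(
  steps=[
    [[1,0.001,0,0,0.06,0,0],[1,0.001,0,0,0.12,0,0],[1,0.001,0,0,0.17,0,0],[1,0.001,0,0,0.17,0,0]],
  ],
)

```text
time: 13.9
eef_pos: [0.6061, 0.1527, 0.1457]
tcp_rot: [0.336, 0.62, -0.333, 0.626]
force: [2.5, -2.0, 3.1]
width: 0.0173
```

```bash
python3 -c "
from h import *
st()
"
```

```text
[0.6061 0.1527 0.1457] w 0.0173 F [ 2.5 -2.   3.1] M [-0.27 -0.35  0.98] yaw -56.5 t 13.9
```

Torque rises to about 1 N·m at the stop, so it's home. Releasing and lifting.

Request:
send_rows(
  steps=[
    [[0.5,0,0,0,0,0,0],[0.4,0,0,0,0,0,0],[0.4,0,0,0,0,0,0],[0.4,0,0,0,0,0,0],[0.4,-0.1,0,0,0,0,0],[0.4,-0.22,0,0,0,0,0],[0.4,-0.22,0,0,0,0,0]],
  ],
)

```text
time: 14.78
eef_pos: [0.6082, 0.1535, 0.2393]
tcp_rot: [0.338, 0.617, -0.331, 0.628]
force: [0.9, -0.1, -0.1]
width: 0.0528
```

```bash
python3 -c "
from h import *
st()
c=camera('scene');Q=capfit(c,.605,.152)
B=Q[Q[:,2]>.147]
w,E=np.linalg.eigh(np.cov(B[:,:2].T));print(len(B),B.mean(0),np.degrees(np.arctan2(E[1,1],E[0,1])),np.sort(B[:,2])[-20:].mean())
caps()
go(.4565,.3655,.20,-4.5)
"
```

```text
[0.6082 0.1535 0.2393] w 0.0528 F [ 0.9 -0.1 -0.1] M [ 0.06  0.01 -0.  ] yaw -56.5 t 14.8
zhist (array([ 3,  3, 13, 14, 17, 15, 49, 24,  8, 22, 15,  8, 13, 13, 18,  0,  0,
        0,  0]), array([0.09 , 0.095, 0.1  , 0.105, 0.11 , 0.115, 0.12 , 0.125, 0.13 ,
       0.135, 0.14 , 0.145, 0.15 , 0.155, 0.16 , 0.165, 0.17 , 0.175,
       0.18 , 0.185]))
51 [0.60083064 0.15514929 0.15664305] -138.27421253889403 0.16177711339502268
top A none
top B 65 [0.4573 0.3645 0.0482] [0.4572 0.365  0.0476] yaw 85.4
scene A none
scene B 57 [0.4535 0.3686 0.0459] [0.4548 0.3637 0.0441] yaw 86.7
row [0.0785, -0.0154, -0.6485, -0.5777, 0.0048, -0.0024] yaw -56.5 q1,q6 deg [11.9 68.5] t 14.9
```

Request:
send_rows(
  steps=[
    [[0,0.02,-0.015,-0.16,-0.14,0.001,0],[0,0.06,-0.015,-0.32,-0.28,0.002,0],[0,0.078,-0.015,-0.5,-0.42,0.004,-0.002],[0,0.078,-0.015,-0.648,-0.578,0.005,-0.002],[0,0.078,-0.015,-0.648,-0.578,0.005,-0.002],[0,0.078,-0.015,-0.648,-0.578,0.005,-0.002],[0,0.2,-0.015,-0.648,-0.578,0.005,-0.002],[0,0.28,-0.015,-0.648,-0.578,0.005,-0.002]],
  ],
)

```text
time: 15.92
eef_pos: [0.4569, 0.3635, 0.1167]
tcp_rot: [0.029, 0.707, -0.03, 0.706]
force: [0.3, -0.9, 0.1]
width: 0.0881
```

```bash
python3 -c "
from h import *
st()
go(.456,.3655,.030,-4.5)
"
```

```text
[0.4569 0.3635 0.1167] w 0.0881 F [ 0.3 -0.9  0.1] M [-0.   -0.1   0.02] yaw -4.7 t 15.9
row [0.2167, 0.0052, -0.0023, -0.0026, -0.0013, 0.001] yaw -4.7 q1,q6 deg [36.1 40.8] t 15.9
```

Request:
send_rows(
  steps=[
    [[0,0.1,0.005,-0.002,-0.003,-0.001,0.001],[0,0.19,0.005,-0.002,-0.003,-0.001,0.001],[0,0.215,0.005,-0.002,-0.003,-0.001,0.001],[0,0.215,0.005,-0.002,-0.003,-0.001,0.001],[0,0.215,0.005,-0.002,-0.003,-0.001,0.001]],
  ],
)

```text
time: 16.55
eef_pos: [0.4575, 0.366, 0.0324]
tcp_rot: [0.029, 0.706, -0.027, 0.707]
force: [0.7, -0.3, 0.1]
width: 0.0884
```

Request:
send_rows(
  steps=[
    [[1,0,0,0,0,0,0],[1,0,0,0,0,0,0],[1,0,0,0,0,0,0],[1,0,0,0,0,0,0],[1,0,0,0,0,0,0],[1,0,0,0,0,0,0],[1,0,0,0,0,0,0],[1,0,0,0,0,0,0]],
  ],
)

```text
time: 17.55
eef_pos: [0.4573, 0.3659, 0.0322]
tcp_rot: [0.029, 0.706, -0.027, 0.707]
force: [-1.0, -0.4, -0.1]
width: 0.016
```

```bash
python3 -c "
from h import *
st()
go(.456,.3655,.24,-4.5)
"
```

```text
[0.4573 0.3659 0.0322] w 0.016 F [-1.  -0.4 -0.1] M [-0.03  0.   -0.01] yaw -4.5 t 17.6
row [-0.5194, -0.0005, -0.0026, -0.0004, 0.0008, -0.001] yaw -4.5 q1,q6 deg [36.2 40.7] t 17.6
```

Request:
send_rows(
  steps=[
    [[1,-0.1,0,0,0,0,0],[1,-0.25,0,0,0,0,0],[1,-0.4,0,0,0,0,0],[1,-0.519,0,0,0,0,0],[1,-0.519,0,0,0,0,0]],
  ],
)

```text
time: 18.18
eef_pos: [0.4595, 0.3674, 0.2452]
tcp_rot: [0.031, 0.703, -0.025, 0.71]
force: [0.7, -0.3, -2.1]
width: 0.0156
```

```bash
python3 -c "
from h import *
st()
go(.592,.0135,.215,-20)
"
```

```text
[0.4595 0.3674 0.2452] w 0.0156 F [ 0.7 -0.3 -2.1] M [-0.04 -0.09 -0.03] yaw -4.5 t 18.2
row [0.0721, -0.8565, 0.3995, 0.1719, 0.005, -0.0059] yaw -4.5 q1,q6 deg [36.2 40.7] t 18.2
```

Request:
send_rows(
  steps=[
    [[1,0.01,-0.13,0.06,0.03,0.001,-0.001],[1,0.01,-0.26,0.12,0.06,0.002,-0.002],[1,0.01,-0.39,0.18,0.09,0.003,-0.004],[1,0.01,-0.52,0.24,0.12,0.005,-0.006],[1,0.01,-0.65,0.3,0.15,0.005,-0.006],[1,0.01,-0.76,0.36,0.172,0.005,-0.006],[1,0.04,-0.8565,0.3995,0.172,0.005,-0.006],[1,0.072,-0.8565,0.3995,0.172,0.005,-0.006],[1,0.072,-0.8565,0.3995,0.172,0.005,-0.006]],
  ],
)

```text
time: 19.3
eef_pos: [0.5895, 0.0137, 0.2111]
tcp_rot: [0.123, 0.699, -0.123, 0.694]
force: [0.8, -0.2, -1.0]
width: 0.0157
```

```bash
python3 -c "
from h import *
st()
go(.592,.0135,.142,-20)
"
```

```text
[0.5895 0.0137 0.2111] w 0.0157 F [ 0.8 -0.2 -1. ] M [ 0.01 -0.01 -0.02] yaw -20.1 t 19.3
row [0.1727, 0.0021, 0.0071, -0.0007, -0.0044, 0.0012] yaw -20.1 q1,q6 deg [-1.1 18.9] t 19.3
```

Request:
send_rows(
  steps=[
    [[1,0.06,0.002,0.007,0,-0.004,0.001],[1,0.12,0.002,0.007,0,-0.004,0.001],[1,0.15,0.002,0.007,0,-0.004,0.001],[1,0.16,0.002,0.007,0,-0.004,0.001],[1,0.168,0.002,0.007,0,-0.004,0.001],[1,0.174,0.002,0.007,0,-0.004,0.001],[1,0.174,0.002,0.007,0,-0.004,0.001]],
  ],
)

```text
time: 20.18
eef_pos: [0.5928, 0.0137, 0.1436]
tcp_rot: [0.123, 0.696, -0.123, 0.697]
force: [-2.1, 0.6, 4.9]
width: 0.0157
```

```bash
python3 -c "
from h import *
st()
"
```

```text
[0.5928 0.0137 0.1436] w 0.0157 F [-2.1  0.6  4.9] M [0.13 0.4  0.  ] yaw -20.1 t 20.2
```

Request:
send_rows(
  steps=[
    [[1,0.004,-0.001,-0.0023,-0.08,0,0],[1,0.006,-0.001,-0.0023,-0.16,0,0],[1,0.006,-0.001,-0.0023,-0.24,0,0],[1,0.006,-0.001,-0.0023,-0.32,0,0],[1,0.006,-0.001,-0.0023,-0.32,0,0]],
  ],
)

```text
time: 20.8
eef_pos: [0.5915, 0.0135, 0.1418]
tcp_rot: [-0.053, 0.705, 0.053, 0.705]
force: [-4.3, 0.1, 3.6]
width: 0.0155
```

```bash
python3 -c "
from h import *
st()
"
```

```text
[0.5915 0.0135 0.1418] w 0.0155 F [-4.3  0.1  3.6] M [-0.11  0.69 -0.02] yaw 8.7 t 20.8
```

Request:
send_rows(
  steps=[
    [[1,0.006,0,-0.002,-0.08,0,0],[1,0.008,0,-0.002,-0.16,0,0],[1,0.008,0,-0.002,-0.24,0,0],[1,0.008,0,-0.002,-0.32,0,0],[1,0.008,0,-0.002,-0.32,0,0]],
  ],
)

```text
time: 21.42
eef_pos: [0.5907, 0.0124, 0.1431]
tcp_rot: [-0.227, 0.67, 0.226, 0.67]
force: [-12.1, -2.9, 21.9]
width: 0.016
```

```bash
python3 -c "
from h import *
st()
"
```

```text
[0.5907 0.0124 0.1431] w 0.016 F [-12.1  -2.9  21.9] M [-0.57  2.04 -0.11] yaw 37.3 t 21.4
```

Request:
send_rows(
  steps=[
    [[1,0,0.002,-0.005,-0.08,0,0],[1,0,0.002,-0.005,-0.16,0,0],[1,0,0.002,-0.005,-0.24,0,0],[1,0,0.002,-0.005,-0.24,0,0]],
  ],
)

```text
time: 21.92
eef_pos: [0.589, 0.0119, 0.1434]
tcp_rot: [-0.348, 0.616, 0.346, 0.617]
force: [-0.6, 0.1, -0.8]
width: 0.0161
```

```bash
python3 -c "
from h import *
st()
"
```

```text
[0.589  0.0119 0.1434] w 0.0161 F [-0.6  0.1 -0.8] M [ 0.14  0.06 -0.03] yaw 58.7 t 21.9
```

Request:
send_rows(
  steps=[
    [[1,0.005,0,0,-0.08,0,0],[1,0.007,0,0,-0.16,0,0],[1,0.007,0,0,-0.24,0,0],[1,0.007,0,0,-0.24,0,0]],
  ],
)

```text
time: 22.42
eef_pos: [0.5881, 0.0116, 0.1402]
tcp_rot: [-0.455, 0.542, 0.454, 0.541]
force: [-4.0, -0.2, 0.1]
width: 0.0162
```

```bash
python3 -c "
from h import *
st()
"
```

```text
[0.5881 0.0116 0.1402] w 0.0162 F [-4.  -0.2  0.1] M [-0.27  0.56 -0.76] yaw 80.0 t 22.4
```

Request:
send_rows(
  steps=[
    [[0.5,-0.003,0,0,0,0,0],[0.4,-0.005,0,0,0,0,0],[0.4,-0.005,0,0,0,0,0],[0.4,-0.005,0,0,0,0,0],[0.4,-0.1,0,0,0,0,0],[0.4,-0.2,0,0,0,0,0],[0.4,-0.25,0,0,0,0,0],[0.4,-0.25,0,0,0,0,0]],
  ],
)

```text
time: 23.42
eef_pos: [0.5893, 0.0117, 0.242]
tcp_rot: [-0.456, 0.541, 0.453, 0.542]
force: [-0.4, -0.1, -0.3]
width: 0.053
```

```bash
python3 -c "
from h import *
st()
c=snap('scene','c3.png',(205,130,285,200),8)
for x,y,h in((.605,.153,.147),(.592,.0136,.137)):
    Q=capfit(c,x,y);B=Q[Q[:,2]>h];T=Q[(Q[:,2]>h-.012)]
    w,E=np.linalg.eigh(np.cov(B[:,:2].T));print(len(B),B.mean(0),'yaw',np.degrees(np.arctan2(E[1,1],E[0,1])),'top',np.sort(B[:,2])[-20:].mean())
"
```

```text
[0.5893 0.0117 0.242 ] w 0.053 F [-0.4 -0.1 -0.3] M [ 0.06 -0.16  0.04] yaw 80.0 t 23.4
zhist (array([ 2,  2, 16, 13, 19, 14, 53, 20, 10, 22, 14, 10, 10, 12, 18,  1,  0,
        0,  0]), array([0.09 , 0.095, 0.1  , 0.105, 0.11 , 0.115, 0.12 , 0.125, 0.13 ,
       0.135, 0.14 , 0.145, 0.15 , 0.155, 0.16 , 0.165, 0.17 , 0.175,
       0.18 , 0.185]))
49 [0.60134055 0.15487869 0.15687106] yaw -140.4710317679329 top 0.16200547773602478
zhist (array([ 2,  3,  6, 18, 12, 19, 19, 48, 13, 12,  8, 17, 15,  2,  0,  0,  0,
        0,  0]), array([0.09 , 0.095, 0.1  , 0.105, 0.11 , 0.115, 0.12 , 0.125, 0.13 ,
       0.135, 0.14 , 0.145, 0.15 , 0.155, 0.16 , 0.165, 0.17 , 0.175,
       0.18 , 0.185]))
50 [0.58832757 0.01618055 0.14732617] yaw 166.4755566572927 top 0.15223267907225327
```

View pics/c3.png

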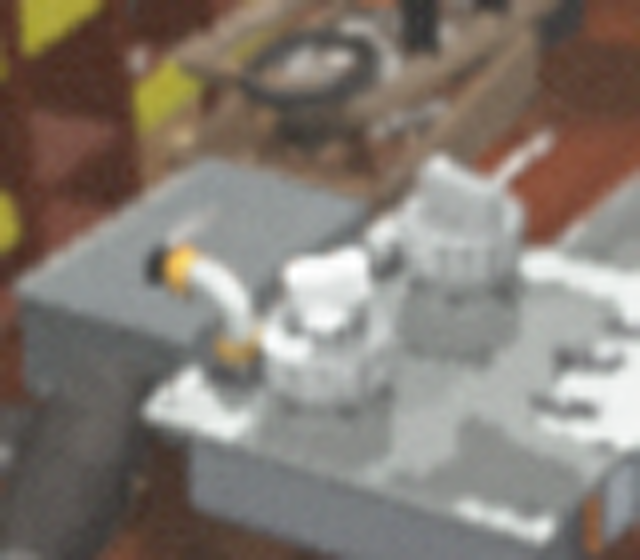

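Breather home on the left; the plain cap on the right is level with its bar top at about 0.152, so it has dropped. I'll regrip at jaw yaw 76° and turn it forward.

```bash
python3 -c "
from h import *
go(.5915,.0135,.1345,76.5)
"
```

```text
row [0.2639, -0.0071, 0.0061, 0.039, -0.0007, 0.0008] yaw 80.0 q1,q6 deg [ -1.2 -81.2] t 23.5
```

Request:
send_rows(
  steps=[
    [[0.4,0.1,-0.007,0.006,0.039,0,0],[0.4,0.2,-0.007,0.006,0.039,0,0],[0.4,0.25,-0.007,0.006,0.039,0,0],[0.4,0.264,-0.007,0.006,0.039,0,0],[0.4,0.264,-0.007,0.006,0.039,0,0],[1,0.264,-0.007,0.006,0.039,0,0],[1,0.264,-0.007,0.006,0.039,0,0],[1,0.264,-0.007,0.006,0.039,0,0],[1,0.264,-0.007,0.006,0.039,0,0],[1,0.264,-0.007,0.006,0.039,0,0]],
  ],
)

```text
time: 24.72
eef_pos: [0.5914, 0.012, 0.1351]
tcp_rot: [-0.439, 0.556, 0.437, 0.555]
force: [-1.6, -4.7, 2.6]
width: 0.0166
```

```bash
python3 -c "
from h import *
st()
"
```

```text
[0.5914 0.012  0.1351] w 0.0166 F [-1.6 -4.7  2.6] M [-0.9   0.13 -0.1 ] yaw 76.5 t 24.7
```

Request:
send_rows(
  steps=[
    [[1,0.003,0,-0.002,0.09,0,0],[1,0.004,0,-0.002,0.18,0,0],[1,0.006,0,-0.002,0.27,0,0],[1,0.008,0,-0.002,0.36,0,0],[1,0.009,0,-0.002,0.45,0,0],[1,0.01,0,-0.002,0.54,0,0],[1,0.011,0,-0.002,0.6,0,0],[1,0.011,0,-0.002,0.6,0,0]],
  ],
)

```text
time: 25.72
eef_pos: [0.5913, 0.0107, 0.1318]
tcp_rot: [-0.14, 0.693, 0.136, 0.694]
force: [-1.8, -3.6, 5.0]
width: 0.0159
```

```bash
python3 -c "
from h import *
st()
"
```

```text
[0.5913 0.0107 0.1318] w 0.0159 F [-1.8 -3.6  5. ] M [-0.44  0.31 -0.01] yaw 22.5 t 25.7
```

Request:
send_rows(
  steps=[
    [[1,0.002,-0.002,-0.001,0.07,0,0],[1,0.003,-0.002,-0.001,0.14,0,0],[1,0.004,-0.002,-0.001,0.21,0,0],[1,0.004,-0.002,-0.001,0.28,0,0],[1,0.004,-0.002,-0.001,0.34,0,0],[1,0.004,-0.002,-0.001,0.41,0,0],[1,0.004,-0.002,-0.001,0.41,0,0]],
  ],
)

```text
time: 26.6
eef_pos: [0.5909, 0.0096, 0.1309]
tcp_rot: [0.087, 0.701, -0.09, 0.702]
force: [-3.9, -0.8, 5.5]
width: 0.0158
```

```bash
python3 -c "
from h import *
st()
"
```

```text
[0.5909 0.0096 0.1309] w 0.0158 F [-3.9 -0.8  5.5] M [-0.35  0.32  0.05] yaw -14.4 t 26.6
```

Request:
send_rows(
  steps=[
    [[1,0.001,0,-0.002,0.06,0,0],[1,0.001,0,-0.002,0.12,0,0],[1,0.001,0,-0.002,0.16,0,0],[1,0.001,0,-0.002,0.16,0,0]],
  ],
)

```text
time: 27.1
eef_pos: [0.5901, 0.0096, 0.131]
tcp_rot: [0.173, 0.684, -0.177, 0.686]
force: [-1.6, -1.4, 3.5]
width: 0.0183
```

```bash
python3 -c "
from h import *
st()
"
```

```text
[0.5901 0.0096 0.131 ] w 0.0183 F [-1.6 -1.4  3.5] M [-0.24  0.31  0.93] yaw -28.6 t 27.1
```

Request:
send_rows(
  steps=[
    [[0.5,0,0,0,0,0,0],[0.4,0,0,0,0,0,0],[0.4,0,0,0,0,0,0],[0.4,0,0,0,0,0,0],[0.4,-0.1,0,0,0,0,0],[0.4,-0.25,0,0,0,0,0],[0.4,-0.28,0,0,0,0,0],[0.4,-0.28,0,0,0,0,0]],
  ],
)

```text
time: 28.1
eef_pos: [0.5907, 0.0103, 0.2441]
tcp_rot: [0.173, 0.684, -0.177, 0.687]
force: [0.4, -0.6, -0.8]
width: 0.0529
```

```bash
python3 -c "
from h import *
st()
c=camera('scene')
for x,y,h in((.605,.153,.147),(.592,.0136,.132)):
    Q=capfit(c,x,y);B=Q[Q[:,2]>h]
    w,E=np.linalg.eigh(np.cov(B[:,:2].T));print(len(B),B.mean(0),'yaw',np.degrees(np.arctan2(E[1,1],E[0,1])),'top',np.sort(B[:,2])[-20:].mean())
c=snap('top')
for n in('scene','top'):
    c=camera(n)if n=='scene' else c
    P=cloud(c);D=(np.hypot(P[...,0]-.456,P[...,1]+.33)<.08)
    for lo,hi in((.035,.07),(.012,.03)):
        m=D&(P[...,2]>lo)&(P[...,2]<hi);Q=P[m].astype(np.float32)
        # orange only
        I=c['image'].astype(int);m&=(I[...,0]>I[...,2]+50);Q=P[m].astype(np.float32)
        if len(Q)>5:
            w,E=np.linalg.eigh(np.cov(Q[:,:2].T));print(n,lo,len(Q),Q.mean(0),((Q.min(0)+Q.max(0))/2),'yaw',np.degrees(np.arctan2(E[1,1],E[0,1])),np.sqrt(w)*1e3)
"
```

```text
[0.5907 0.0103 0.2441] w 0.0529 F [ 0.4 -0.6 -0.8] M [-0.07 -0.05 -0.  ] yaw -28.6 t 28.1
zhist (array([ 5,  0, 15, 20, 11, 20, 48, 26, 11, 16, 15, 11, 12,  9, 18,  3,  0,
        0,  0]), array([0.09 , 0.095, 0.1  , 0.105, 0.11 , 0.115, 0.12 , 0.125, 0.13 ,
       0.135, 0.14 , 0.145, 0.15 , 0.155, 0.16 , 0.165, 0.17 , 0.175,
       0.18 , 0.185]))
48 [0.60116481 0.15569927 0.15749196] yaw -135.44804061194324 top 0.16233946608315578
zhist (array([ 5,  5, 14, 15, 16, 16, 44, 20, 14,  7, 13, 22,  1,  0,  0,  0,  0,
        0,  0]), array([0.09 , 0.095, 0.1  , 0.105, 0.11 , 0.115, 0.12 , 0.125, 0.13 ,
       0.135, 0.14 , 0.145, 0.15 , 0.155, 0.16 , 0.165, 0.17 , 0.175,
       0.18 , 0.185]))
54 [0.58783863 0.0176516  0.14226285] yaw 71.31148217776315 top 0.14793584951136468
scene 0.035 71 [ 0.45176464 -0.32939008  0.04899602] [ 0.45135972 -0.33815712  0.04749133] yaw 167.81622991201957 [ 8.11650577 23.40613837]
scene 0.012 44 [ 0.4405387  -0.33180797  0.02282726] [ 0.45031685 -0.3590814   0.02207546] yaw 156.22192940812192 [19.01885106 33.52753668]
top 0.035 71 [ 0.45176464 -0.32939008  0.04899602] [ 0.45135972 -0.33815712  0.04749133] yaw 167.81622991201957 [ 8.11650577 23.40613837]
top 0.012 44 [ 0.4405387  -0.33180797  0.02282726] [ 0.45031685 -0.3590814   0.02207546] yaw 156.22192940812192 [19.01885106 33.52753668]
```

Both caps' height profiles are about 4 to 5 mm below the dropped state, so both are home. Next, the scraper pose from the top camera.

```bash
python3 -c "
from h import *
c=snap('top','scr.png',(310,175,430,250),6)
P=cloud(c);I=c['image'].astype(int);D=(np.hypot(P[...,0]-.456,P[...,1]+.33)<.08)&(I[...,0]>I[...,2]+50)
for lo,hi in((.04,.07),(.01,.07)):
    m=D&(P[...,2]>lo)&(P[...,2]<hi);Q=P[m].astype(np.float32)
    w,E=np.linalg.eigh(np.cov(Q[:,:2].T));print(lo,len(Q),Q.mean(0),((Q.min(0)+Q.max(0))/2),'yaw',np.degrees(np.arctan2(E[1,1],E[0,1])),np.sqrt(w)*1e3)
    uv=np.argwhere(m)[:,::-1];x0=uv.mean(0);print('ray',ray(c,*x0,.054))
go(.456,-.30,.20,-99)
"
```

```text
0.04 146 [ 0.45435235 -0.3330404   0.0534892 ] [ 0.45392984 -0.33419138  0.05148794] yaw 165.72961565286514 [ 6.73489994 23.22817037]
ray [ 0.45431981 -0.33284068  0.054     ]
0.01 239 [ 0.45168397 -0.33150724  0.04209792] [ 0.45223898 -0.3360451   0.03832639] yaw 165.47404335742905 [ 7.5048751  30.58868347]
ray [ 0.45159485 -0.32693189  0.054     ]
row [0.107, -0.8391, 0.0806, 0.782, 0.0027, 0.004] yaw -28.6 q1,q6 deg [-1.2 27.5] t 28.3
```

View pics/scr.png

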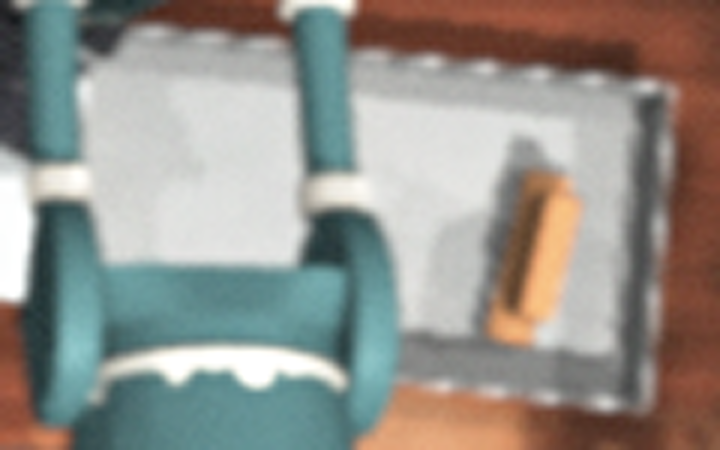

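```bash
python3 -c "
from h import *
c=dict(np.load('top1.npz'))
f=lambda u,v,z:ray(c,310+(u+.5)/6-.5,175+(v+.5)/6-.5,z)
for p in((130,30),(670,85),(648,408)): print(f(*p,.042))
go(.4545,-.3325,.20,-104.3)
"
```

```text
[ 0.59264675 -0.07980395  0.042     ]
[ 0.56285935 -0.41798154  0.042     ]
[ 0.36181335 -0.40081417  0.042     ]
row [0.1075, -0.9122, 0.1162, 0.8409, 0.003, 0.0039] yaw -28.6 q1,q6 deg [-1.2 27.5] t 28.3
```

Request:
send_rows(
  steps=[
    [[0,0,-0.1,0.013,0.1,0.003,0.004],[0,0.02,-0.22,0.03,0.2,0.003,0.004],[0,0.05,-0.35,0.045,0.31,0.003,0.004],[0,0.08,-0.48,0.06,0.42,0.003,0.004],[0,0.107,-0.61,0.08,0.53,0.003,0.004],[0,0.107,-0.74,0.1,0.64,0.003,0.004],[0,0.107,-0.86,0.11,0.75,0.003,0.004],[0,0.107,-0.912,0.116,0.841,0.003,0.004],[0,0.107,-0.912,0.116,0.841,0.003,0.004],[0,0.107,-0.912,0.116,0.841,0.003,0.004]],
  ],
)

```text
time: 29.55
eef_pos: [0.4542, -0.3313, 0.1991]
tcp_rot: [0.558, 0.435, -0.558, 0.434]
force: [0.1, -0.2, 0.2]
width: 0.0881
```

```bash
python3 -c "
from h import *
st()
go(.4545,-.3325,.031,-104.3)
"
```

```text
[ 0.4542 -0.3313  0.1991] w 0.0881 F [ 0.1 -0.2  0.2] M [0.02 0.06 0.  ] yaw -104.2 t 29.6
row [0.4201, 0.0021, 0.0033, 0.0014, -0.0009, 0.0011] yaw -104.2 q1,q6 deg [-38.7  65.5] t 29.6
```

Request:
send_rows(
  steps=[
    [[0,0.13,0.002,0.003,0,0,0],[0,0.26,0.002,0.003,0,0,0],[0,0.36,0.002,0.003,0,0,0],[0,0.41,0.002,0.003,0,0,0],[0,0.418,0.002,0.003,0,0,0],[0,0.418,0.002,0.003,0,0,0]],
  ],
)

```text
time: 30.3
eef_pos: [0.4553, -0.3319, 0.0323]
tcp_rot: [0.558, 0.436, -0.557, 0.434]
force: [0.4, -0.1, 1.1]
width: 0.0881
```

Request:
send_rows(
  steps=[
    [[1,0,0,0,0,0,0],[1,0,0,0,0,0,0],[1,0,0,0,0,0,0],[1,0,0,0,0,0,0],[1,0,0,0,0,0,0],[1,0,0,0,0,0,0],[1,0,0,0,0,0,0]],
  ],
)

```text
time: 31.18
eef_pos: [0.4553, -0.3321, 0.0323]
tcp_rot: [0.558, 0.436, -0.557, 0.434]
force: [0.1, -0.3, -0.2]
width: 0.022
```

```bash
python3 -c "
from h import *
st()
"
```

```text
[ 0.4553 -0.3321  0.0323] w 0.022 F [ 0.1 -0.3 -0.2] M [-0.05 -0.04 -0.04] yaw -104.1 t 31.2
```

Request:
send_rows(
  steps=[
    [[1,-0.1,0,0,0,0,0],[1,-0.25,0,0,0,0,0],[1,-0.4,0,0,0,0,0],[1,-0.48,0,0,0,0,0],[1,-0.48,0,0,0,0,0]],
  ],
)

```text
time: 31.8
eef_pos: [0.457, -0.3334, 0.2274]
tcp_rot: [0.558, 0.433, -0.557, 0.437]
force: [0.5, 0.7, -2.6]
width: 0.0216
```

```bash
python3 -c "
from h import *
st()
go(.475,-.07,.21,-98)
"
```

```text
[ 0.457  -0.3334  0.2274] w 0.0216 F [ 0.5  0.7 -2.6] M [ 0.06  0.02 -0.02] yaw -104.1 t 31.8
row [0.0422, -0.1166, -0.6498, -0.0674, 0.0009, -0.003] yaw -104.1 q1,q6 deg [-38.7  65.4] t 31.8
```

Request:
send_rows(
  steps=[
    [[1,0,-0.02,-0.12,-0.01,0.001,-0.003],[1,0,-0.04,-0.24,-0.02,0.001,-0.003],[1,0,-0.06,-0.36,-0.04,0.001,-0.003],[1,0,-0.08,-0.48,-0.055,0.001,-0.003],[1,0,-0.1,-0.59,-0.067,0.001,-0.003],[1,0,-0.117,-0.65,-0.067,0.001,-0.003],[1,0,-0.117,-0.65,-0.067,0.001,-0.003]],
  ],
)

```text
time: 32.67
eef_pos: [0.4729, -0.068, 0.2237]
tcp_rot: [-0.532, -0.466, 0.534, -0.463]
force: [0.5, 0.5, -2.4]
width: 0.0219
```

```bash
python3 -c "
from h import *
st()
go(.4955,.1755,.21,-95.3)
"
```

```text
[ 0.4729 -0.068   0.2237] w 0.0219 F [ 0.5  0.5 -2.4] M [-0.01  0.02  0.04] yaw -97.9 t 32.7
row [0.0348, -0.0272, -0.6108, -0.0285, -0.0005, 0.0034] yaw -97.9 q1,q6 deg [-11.2  86.7] t 32.7
```

Request:
send_rows(
  steps=[
    [[1,0,-0.005,-0.12,-0.01,0,0.003],[1,0,-0.01,-0.24,-0.02,0,0.003],[1,0,-0.015,-0.36,-0.028,0,0.003],[1,0,-0.02,-0.48,-0.028,0,0.003],[1,0.02,-0.027,-0.58,-0.028,0,0.003],[1,0.035,-0.027,-0.611,-0.028,0,0.003],[1,0.035,-0.027,-0.611,-0.028,0,0.003]],
  ],
)

```text
time: 33.55
eef_pos: [0.4948, 0.1747, 0.2078]
tcp_rot: [-0.521, -0.477, 0.524, -0.476]
force: [-0.3, 0.1, -2.3]
width: 0.022
```

```bash
python3 -c "
from h import *
st()
c=snap('scene','sc1.png',(205,130,325,220),6)
go(.4955,.1755,.113,-95.3)
"
```

```text
[0.4948 0.1747 0.2078] w 0.022 F [-0.3  0.1 -2.3] M [0.03 0.01 0.01] yaw -95.3 t 33.5
row [0.2387, 0.0015, -0.0035, -0.0005, 0.0008, 0.0018] yaw -95.3 q1,q6 deg [ 16.7 112. ] t 33.6
```

View pics/sc1.png

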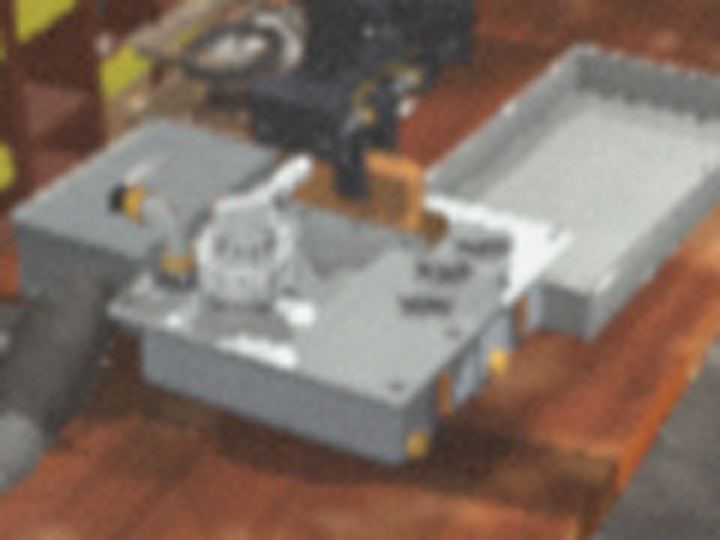

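The scraper hangs level at (370,190); the three turnings at (485,245), (443,270) and (425,303) are undisturbed. Lowering it behind them.

Request:
send_rows(
  steps=[
    [[1,0.1,0.001,-0.003,0,0.001,0.002],[1,0.18,0.001,-0.003,0,0.001,0.002],[1,0.22,0.001,-0.003,0,0.001,0.002],[1,0.238,0.001,-0.003,0,0.001,0.002],[1,0.244,0.001,-0.003,0,0.001,0.002],[1,0.246,0.001,-0.003,0,0.001,0.002],[1,0.246,0.001,-0.003,0,0.001,0.002]],
  ],
)

```text
time: 34.48
eef_pos: [0.496, 0.1756, 0.1111]
tcp_rot: [0.523, 0.476, -0.522, 0.476]
force: [0.1, 0.3, -2.8]
width: 0.0219
```

```bash
python3 -c "
from h import *
st()
go(.4955-.0924*.13,.1755-.9957*.13,.110,-95.3)
"
```

```text
[0.496  0.1756 0.1111] w 0.0219 F [ 0.1  0.3 -2.8] M [-0.01  0.08  0.01] yaw -95.3 t 34.5
row [0.0023, -0.001, 0.3254, -0.0005, -0.0007, -0.0012] yaw -95.3 q1,q6 deg [ 16.8 112.1] t 34.5
```

Request:
send_rows(
  steps=[
    [[1,0.004,0,0,0,-0.0007,-0.001],[1,0.006,0,0,0,-0.0007,-0.001],[1,0.007,0,0,0,-0.0007,-0.001]],
  ],
)

```text
time: 34.85
eef_pos: [0.4963, 0.1757, 0.1105]
tcp_rot: [0.523, 0.476, -0.523, 0.476]
force: [-6.0, -3.0, 13.7]
width: 0.0216
```

```bash
python3 -c "
from h import *
st()
"
```

```text
[0.4963 0.1757 0.1105] w 0.0216 F [-6.  -3.  13.7] M [-0.33  0.98  0.02] yaw -95.3 t 34.9
```

Request:
send_rows(
  steps=[
    [[1,0,0,0.03,0,0,0],[1,0,0,0.06,0,0,0],[1,0,0,0.09,0,0,0],[1,0,0,0.12,0,0,0],[1,0,0,0.15,0,0,0],[1,0,0,0.18,0,0,0],[1,0,0,0.21,0,0,0],[1,0,0,0.24,0,0,0],[1,0,0,0.27,0,0,0],[1,0,0,0.3,0,0,0]],
  ],
)

```text
time: 36.1
eef_pos: [0.4851, 0.0555, 0.1105]
tcp_rot: [0.523, 0.476, -0.523, 0.476]
force: [0.4, 1.5, -0.3]
width: 0.0217
```

```bash
python3 -c "
from h import *
st()
c=snap('scene','sc2.png',(205,130,325,220),6)
x,y=.5543+.9957*-.066+.0923*-.145,.0848+.0923*.066-.9957*.145
go(x,y,.1105,-95.3)
"
```

```text
[0.4851 0.0555 0.1105] w 0.0217 F [ 0.4  1.5 -0.3] M [ 0.33  0.03 -0.02] yaw -95.3 t 36.1
row [0.0005, 0.0006, 0.2708, -0.0003, 0.0008, -0.0005] yaw -95.3 q1,q6 deg [ 3.5 98.9] t 36.1
```

View pics/sc2.png

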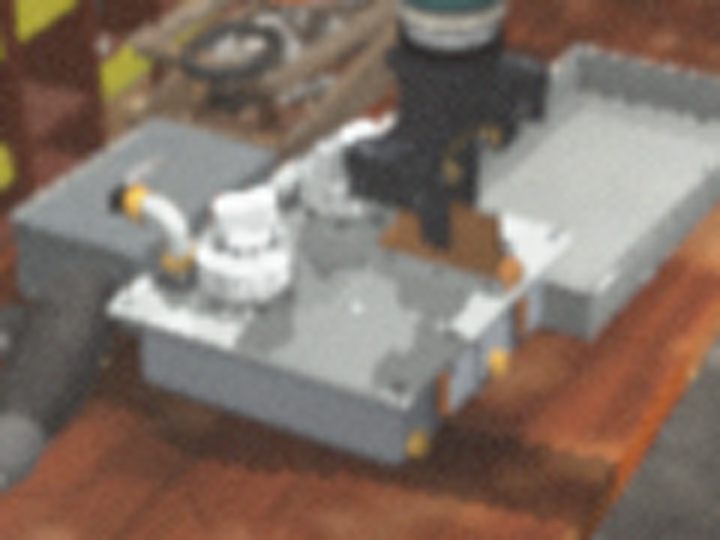

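Clean behind the scraper at (450,240), with nothing left. Continuing over the edge.

Request:
send_rows(
  steps=[
    [[1,0.0005,0,0.03,0,0,0],[1,0.0005,0,0.06,0,0,0],[1,0.0005,0,0.09,0,0,0],[1,0.0005,0,0.12,0,0,0],[1,0.0005,0,0.15,0,0,0],[1,0.0005,0,0.18,0,0,0],[1,0.0005,0,0.21,0,0,0],[1,0.0005,0,0.24,0,0,0],[1,0.0005,0,0.27,0,0,0],[1,0.0005,0,0.295,0,0,0]],
  ],
)

```text
time: 37.4
eef_pos: [0.4732, -0.0642, 0.1098]
tcp_rot: [-0.522, -0.476, 0.523, -0.477]
force: [-0.3, 0.0, -1.9]
width: 0.0217
```

Request:
send_rows(
  steps=[
    [[1,0,0,0.01,0,0,0],[1,0,0,0.01,0,0,0],[1,-0.05,0,0,0,0,0],[1,-0.15,0,0,0,0,0],[1,-0.25,0,0,0,0,0],[1,-0.25,0,0,0,0,0]],
  ],
)

```text
time: 38.15
eef_pos: [0.476, -0.0642, 0.2133]
tcp_rot: [0.523, 0.474, -0.522, 0.479]
force: [0.9, -0.3, -1.9]
width: 0.0215
```

```bash
python3 -c "
from h import *
st()
c=snap('scene','sc3.png',(225,115,355,212),6)
go(.46,-.33,.21,-97)
"
```

```text
[ 0.476  -0.0642  0.2133] w 0.0215 F [ 0.9 -0.3 -1.9] M [-0.01 -0.02 -0.02] yaw -95.3 t 38.1
row [0.0038, 0.0257, 0.6655, 0.019, 0.0015, -0.0016] yaw -95.3 q1,q6 deg [-10.6  84.8] t 38.2
```

View pics/sc3.png

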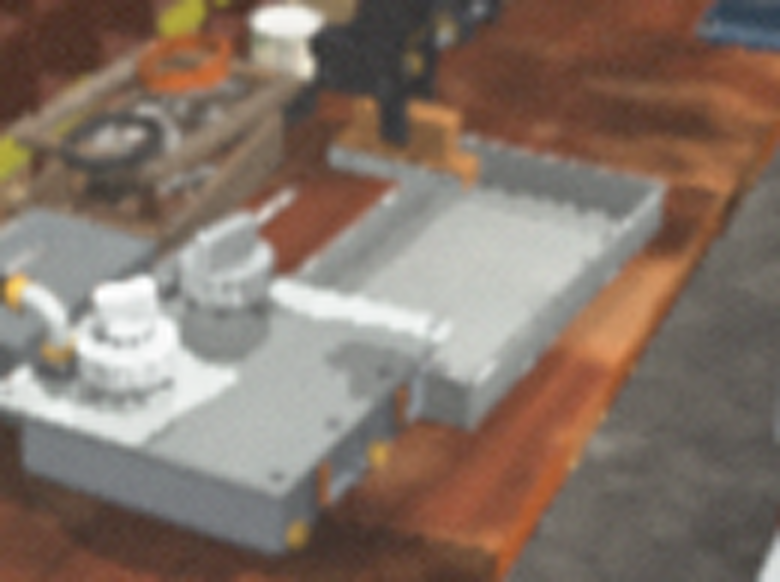

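The tank top is clear and both caps are seated; the turnings are hidden below the tank edge. Standing the scraper back in the tray.

Request:
send_rows(
  steps=[
    [[1,0,0.003,0.12,0,0.0015,-0.0016],[1,0,0.004,0.24,0,0.0015,-0.0016],[1,0,0.005,0.36,0,0.0015,-0.0016],[1,0,0.006,0.48,0,0.0015,-0.0016],[1,0,0.006,0.6,0,0.0015,-0.0016],[1,0,0.006,0.665,0,0.0015,-0.0016],[1,0.05,0.006,0.665,0,0.0015,-0.0016],[1,0.15,0.006,0.665,0,0.0015,-0.0016],[1,0.25,0.006,0.665,0,0.0015,-0.0016],[1,0.25,0.006,0.665,0,0.0015,-0.0016]],
  ],
)

```text
time: 39.45
eef_pos: [0.4481, -0.3246, 0.105]
tcp_rot: [-0.522, -0.481, 0.523, -0.472]
force: [0.2, 0.3, -2.1]
width: 0.0216
```

```bash
python3 -c "
from h import *
s=st();e=s['eef_pos']
go(e[0],e[1],.0335,-95.3)
"
```

```text
[ 0.4481 -0.3246  0.105 ] w 0.0216 F [ 0.2  0.3 -2.1] M [0.02 0.02 0.01] yaw -95.2 t 39.5
row [0.1787, 0.0019, 0.0014, 0.0007, -0.0048, 0.0069] yaw -95.2 q1,q6 deg [-38.5  56.7] t 39.5
```

Request:
send_rows(
  steps=[
    [[1,0,0.044,0.001,0,-0.005,0.007],[1,0.06,0.044,0.001,0,-0.005,0.007],[1,0.12,0.044,0.001,0,-0.005,0.007],[1,0.16,0.044,0.001,0,-0.005,0.007],[1,0.172,0.044,0.001,0,-0.005,0.007],[1,0.178,0.044,0.001,0,-0.005,0.007],[1,0.18,0.044,0.001,0,-0.005,0.007]],
  ],
)

```text
time: 40.33
eef_pos: [0.4656, -0.3265, 0.0336]
tcp_rot: [0.522, 0.476, -0.522, 0.477]
force: [0.1, 0.9, -2.5]
width: 0.0216
```

```bash
python3 -c "
from h import *
s=st()
"
```

```text
[ 0.4656 -0.3265  0.0336] w 0.0216 F [ 0.1  0.9 -2.5] M [-0.03  0.01 -0.01] yaw -95.2 t 40.3
```

Still just hanging, about 1 mm up. I'll lower slightly, release, and lift straight up.

Request:
send_rows(
  steps=[
    [[1,0.003,0,0,0,0,0],[1,0.004,0,0,0,0,0],[0.6,0.004,0,0,0,0,0],[0.3,0.003,0,0,0,0,0],[0.2,0.003,0,0,0,0,0],[0.2,0.003,0,0,0,0,0],[0.2,-0.05,0,0,0,0,0],[0.2,-0.2,0,0,0,0,0],[0.2,-0.35,0,0,0,0,0],[0.2,-0.45,0,0,0,0,0]],
  ],
)

```text
time: 41.58
eef_pos: [0.4662, -0.3269, 0.2172]
tcp_rot: [0.523, 0.475, -0.522, 0.479]
force: [1.1, -0.4, -0.6]
width: 0.0703
```

```bash
python3 -c "
from h import *
s=st()
go(.27,-.6,.24)
"
```

```text
[ 0.4662 -0.3269  0.2172] w 0.0703 F [ 1.1 -0.4 -0.6] M [ 0.07  0.06 -0.01] yaw -95.2 t 41.6
row [-0.0567, -0.4258, 0.7249, 0.0, 0.0021, -0.0031] yaw -95.2 q1,q6 deg [-37.5  57.7] t 41.6
```

Request:
send_rows(
  steps=[
    [[0.2,-0.05,-0.09,0.15,0,0,0],[0.2,-0.05,-0.17,0.29,0,0,0],[0.2,-0.05,-0.26,0.44,0,0,0],[0.2,-0.05,-0.34,0.58,0,0,0],[0.2,-0.05,-0.42,0.72,0,0,0],[0.2,-0.05,-0.42,0.72,0,0,0],[0.2,-0.05,-0.42,0.72,0,0,0]],
  ],
)

```text
time: 42.45
eef_pos: [0.2715, -0.5991, 0.2368]
tcp_rot: [0.523, 0.474, -0.522, 0.478]
force: [0.3, 0.5, -0.3]
width: 0.0705
```

```bash
python3 - <<'E'
from h import *
st()
c=camera('top');s=camera('scene')
a=cv2.resize(c["image"][135:245,245:430,::-1],(780,464),interpolation=cv2.INTER_CUBIC)
cv2.imwrite('pics/end.png',a)
np.set_printoptions(precision=4,suppress=True)
for x,y,h in((.605,.153,.147),(.592,.0136,.132)):
    for n,k in(('top',c),('scene',s)):
        print(n);Q=capfit(k,x,y);B=Q[Q[:,2]>h];print(B.mean(0),'top',np.sort(B[:,2])[-20:].mean())
E
```

```text
[ 0.2715 -0.5991  0.2368] w 0.0705 F [ 0.3  0.5 -0.3] M [ 0.06 -0.    0.02] yaw -95.4 t 42.5
top
zhist (array([  2,   0,   0,   3,   2,   7, 101,  79,   9,  34,  24,   3,   0,
         7,  42,  11,   1,   0,   0]), array([0.09 , 0.095, 0.1  , 0.105, 0.11 , 0.115, 0.12 , 0.125, 0.13 ,
       0.135, 0.14 , 0.145, 0.15 , 0.155, 0.16 , 0.165, 0.17 , 0.175,
       0.18 , 0.185]))
[0.6035 0.1525 0.1623] top 0.16558042906843845
scene
zhist (array([ 4,  4, 14, 17, 15, 18, 49, 23, 11, 20,  9, 11, 12, 16, 17,  0,  0,
        0,  0]), array([0.09 , 0.095, 0.1  , 0.105, 0.11 , 0.115, 0.12 , 0.125, 0.13 ,
       0.135, 0.14 , 0.145, 0.15 , 0.155, 0.16 , 0.165, 0.17 , 0.175,
       0.18 , 0.185]))
[0.6008 0.156  0.1566] top 0.16196760223980375
top
zhist (array([  3,   0,   3,   2,   3,  17, 112, 100,  12,   3,  10,  41,  25,
         0,   0,   0,   0,   0,   0]), array([0.09 , 0.095, 0.1  , 0.105, 0.11 , 0.115, 0.12 , 0.125, 0.13 ,
       0.135, 0.14 , 0.145, 0.15 , 0.155, 0.16 , 0.165, 0.17 , 0.175,
       0.18 , 0.185]))
[0.5905 0.0138 0.1473] top 0.15153482357380083
scene
zhist (array([ 5,  3, 14, 18, 13, 17, 44, 23,  8, 12, 12, 19,  3,  0,  0,  0,  0,
        0,  0]), array([0.09 , 0.095, 0.1  , 0.105, 0.11 , 0.115, 0.12 , 0.125, 0.13 ,
       0.135, 0.14 , 0.145, 0.15 , 0.155, 0.16 , 0.165, 0.17 , 0.175,
       0.18 , 0.185]))
[0.5875 0.0152 0.1431] top 0.14803706132678918
```

View pics/end.png

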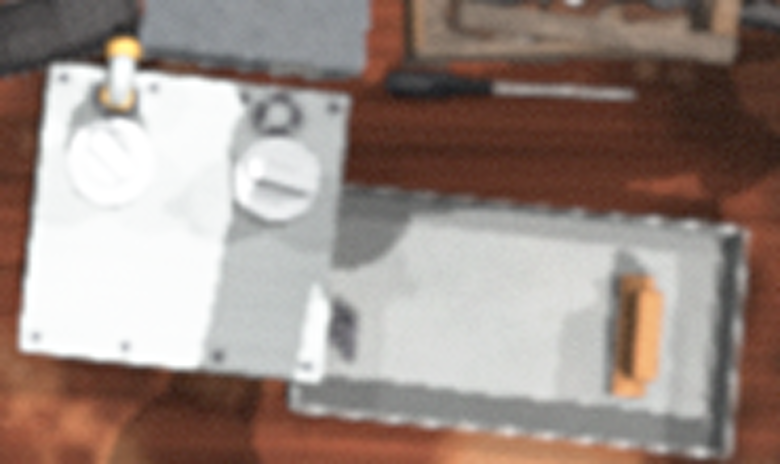

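The tank top is clear, the scraper stands in the tray at (637,335), and the turnings are clumped at (343,330) just off the tank edge. A closer look at that clump to check height and count.

```bash
python3 - <<'E'
from h import *
c=camera('top');P=cloud(c)
a=cv2.resize(c["image"][195:230,312:347,::-1],None,fx=16,fy=16,interpolation=cv2.INTER_CUBIC)
cv2.imwrite('pics/cl.png',a)
u0,v0=245+343*185/780,135+330*110/464;print(u0,v0)
for v in range(int(v0)-9,int(v0)+9): print(v,(P[v,int(u0)-5:int(u0)+8,2]*1000).round().astype(int))
E
```

```text
326.3525641025641 213.23275862068965
204 [82 80  6 -1  1  1  1  5 -3  1  0  2  5]
205 [82  0 -2  0  4  5 -6  0 -4  2  0  1 -1]
206 [82  8  4  2  0  0 -2  2  4 -2  1  0 -2]
207 [74  6 -1 11 13 13  1  2  0  6 -3  1  2]
208 [82  3  5  2  8  4 -1  1  0 -1  7  4  1]
209 [76  2  5 15 16 11  2  3  2  3  1  3  1]
210 [77  8  6  9 11 19 20 12  8  1  2 -2  5]
211 [79  4  9  6  0 21 21 24 20  5  1  1 -4]
212 [79  6 15 15 15 21 18 11  6  3  3 -3  1]
213 [83 -1  6 14  5 22 25 24  5 -2  0  5  6]
214 [75  1  9 -1  3 20 17 13 -1 -2 -2 -1  1]
215 [ 4  8 18 11 -4 24 22 20  0  3  7  4 -4]
216 [-3  1  6  8  5 19 17 10  6  1  0  0 -3]
217 [ 4  1  3  1 23 24 20 22 -1  3 -1  5  0]
218 [ 1  0  0  0 -4 19 20 14 -1  4  1  0  2]
219 [ 1 -1  1  4 15 21 20 10  2  4  2  4  1]
220 [ 3  2  2  3 -4 16 15  2  0  3  1 -1  1]
221 [-1 -1  7 -3  5  5  1  0  3 -2  1  5 -2]
```

View pics/cl.png

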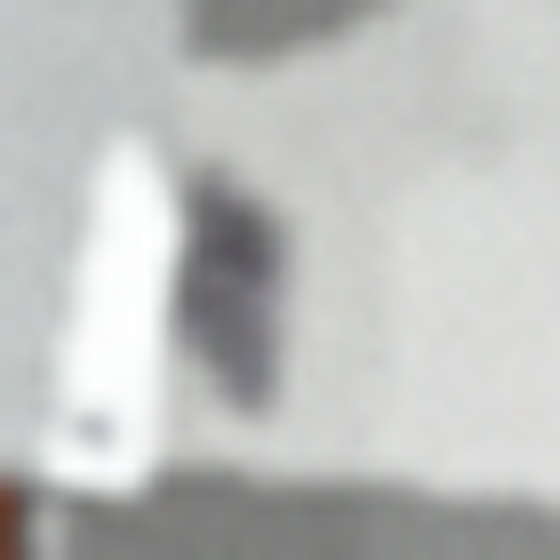

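The clump lies on the tray floor, no higher than about 25 mm, well below the 40 mm limit. Handing in.

```bash
python3 -c "
from station import close_job
print(close_job())"
```

```text
the job is handed in; nothing more can be done
None
```

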